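# Lock test on a loaded slide drawer

### The arm

A 6-joint arm with a two-finger parallel gripper is mounted at the origin on the work surface. World frame = base frame: x ahead of the robot, y to its left, z up, the work surface at z = 0. Lengths are in mm, angles in rad, forces in N, time in s.
With the tool pointing down it reaches from about 300 to 875 mm from the base axis. Payload 4.2 kg.
Tool frame: the origin (TCP) lies on the front face of the gripper's body, between the roots of the fingers; the fingertips stand 73 mm ahead of it and the grasp point (between the pads) lies 54 mm ahead of it (ctrl.tip_reach is the distance from the TCP to the fingertips, in mm); z points along the fingers, y is the direction in which the jaws open and shut (so a half turn about z gives the same grasp; the last joint's range is limited). The gripper opens to 85 mm and grips with 20 to 120 N. Pads are 22 mm wide; open, the fingers measure 114 mm over their backs; the gripper's body (76 mm by 85 mm) begins 54 mm behind the grasp point. The pads swing forward as they close: fully open they stand 13 mm farther back than shut.
Start: joints at [-1.298, 0.32, 1.565, -0, 1.257, -0.02], TCP at [165.965, -550.535, 303.938] pointing down, gripper open.
Joint ranges: [-3.11, 3.11], [-0.84, 2.01], [0.21, 2.61], [-1.34, 4.49], [0.05, 2.63], [-2.56, 2.56]. Speed limits (rad/s): [2.57, 2.57, 3.14, 3.14, 3.14, 3.14].

### API

Orientations are given as a unit quaternion [x, y, z, w].
In Python, from workcell import status, vision, workorder, ctrl gives the robot as it stands.
- The arm moves only by the tool arm_command, never from a script. Its argument "plan" is a list that holds one entry, the list of rows, each a list of 7 numbers: the closure, from -1 (fully open) to 1 (shut), so that 0 is half open, then the shift along the tool's x, y, z in mm, then the turn, a rotation vector about the tool's x, y, z in degrees. A call has 1 to 8 rows; each row shifts and turns the pose as measured when the row begins, along the tool's axes as they then stand; what a row does not reach is not made up. A row lasts 1/8 s, in which the tool goes at most 62.5 mm and 10.7 degrees, less where a joint would pass 70% of its speed; a pose out of reach is approached as far as the arm can. A call is refused whole if a number of a shift passes 62.5 or a number of a turn 10.7, either way. A call with a gripper value outside its range is refused whole. The fingers move at their own pace and stop on an object; "grip_force" is the grip in N (left out, the last holds). Time passes only in rows, so rows that do not move let the fingers close. It gives the time, the measured TCP pose, the force and the opening at its end, in the units of the state.
- status.get_obs(): the state, without advancing time (a new reading comes with each control period).
- vision.read_camera(name): name is "side" or "top"; returns a dict with "color" (480x640x3 uint8, red, green, blue), "vertical_fov" (degrees; the focal length in pixels is half the picture's height over the tangent of half this angle, whatever the lens; pixels are square), "cx", "cy" (the principal point, pixels), "R" (3x3) and "t" (3): a world point X has camera coordinates R X + t. Camera axes: x right, y down, z forward; pixel columns grow to the right and rows downward; lengths in mm; the calibration is good to about 2 mm. A picture is of the moment at which its call begins. There is no depth.
- workorder.close_job(): hands the job in, once; it reports no verdict.
The state is a dict: "t": time; "joint_positions": joint angles; "joint_velocities": joint speeds; "tau": joint torques, N m; "eef_pos": TCP position; "ee_rot": TCP orientation; "force": force on the tool from outside, world axes, zero at the start; "torque": the same for the moment, N m; "finger_gap": opening from 0.0 (shut) to 1.0 (fully open).
Only numpy, scipy, OpenCV 4.12 (cv2) and the standard library are available. Lean on these libraries where they do the work, as an engineer would, in place of code of your own. Each camera call takes 0.05 s, during which the arm holds its last target.

### The job

Load the slide cabinet for its lock test: draw back its bolt, open the drawer and lay every banded slide box flat in it, none on top of another; then push the drawer fully shut and slide the bolt across until its tip is right through the keeper. Then pull the spring gauge on the drawer front out until its red band stands at the mouth of the gauge's case (10 N), hold it there for three seconds and let it back to rest, leaving the drawer shut and bolted. Leave the other things on the bench and the cabinet where they are.

Things in the scene. Friction and masses are not known exactly. Their poses are not given: they have to be found in the camera images.
- box_a_mid (a point): Centre (half-way up, 16 mm above its underside) of the white plastic microscope-slide box with a red band and clasp; 40 (x) x 84 (y) x 32 (z) mm, 0.12 kg, lid kept shut, z up. May be absent.
- box_b_mid (a point): Centre (half-way up, 16 mm above its underside) of the white plastic microscope-slide box with a blue band and clasp; 40 (x) x 84 (y) x 32 (z) mm, 0.12 kg, lid kept shut, z up. May be absent.
- box_c_mid (a point): Centre (half-way up, 16 mm above its underside) of the white plastic microscope-slide box with a green band and clasp; 40 (x) x 84 (y) x 32 (z) mm, 0.12 kg, lid kept shut, z up. May be absent.
- box_d_mid (a point): Centre (half-way up, 16 mm above its underside) of the white plastic microscope-slide box with a yellow band and clasp; 40 (x) x 84 (y) x 32 (z) mm, 0.12 kg, lid kept shut, z up. May be absent.
- cabinet: Low grey steel slide cabinet fixed to the bench, 322 wide (x) x 237 deep (y) x 100 mm high. Origin on the bench under the middle of the drawer's opening, in the plane of the opening; x runs along the front, y points into the cabinet, z up; so the drawer comes out along -y. On the cream front the drawer spans x = -109 to +109 mm; the fixed stile with the bolt spans x = -205 to -113 mm. A blue box stands on top (x -98 to 18, y 120 to 200 mm).
- drawer (a joint): How far the drawer is out, m: 0 fully shut, 0.200 fully out; it stays where it is left (about 2 N friction). It starts shut. Its tray can be filled only where it is out of the cabinet. Its cream front is 16 mm thick, 218 wide, its top edge 98 mm above the bench. The bolt, once home, lies 2.5 mm in front of it, so that the locked drawer gives by 2 to 3 mm when pulled.
- drawer_in (a point): Centre of the tray's inner floor, 16 mm above the bench; moves with the drawer, axes as the cabinet's. Floor 190 (x) x 196 (y) mm inside; side and back walls 4 mm thick, 18 mm high (a flat box stands 14 mm above them); the drawer front closes the -y end. Four boxes fit flat, long side along y, two by two: centres 46 mm left and right, 49 mm fore and aft of this point.
- bolt (a joint): Travel of the barrel bolt, m: 0 drawn back, 0.038 end stop; slides along the cabinet's +x and draws back along -x; starts anywhere from 0.012 to 0.038; about 1.5 N friction, stays where left. Its tip comes before the drawer front at 0.009 (then the drawer is held) and leaves the keeper's far side at 0.031. It can enter only with the drawer shut, and then locks it; a bolt pushed out beforehand keeps the drawer from shutting.
- bolt_handle (a point): Where to take the bolt's handle, 128 mm above the bench: an upright black round pin of 14 mm diameter, which stands up from the bolt to 142 mm, free from 100 mm up (the barrel bands reach 94 mm, the cabinet's top 100 mm). Moves with the bolt, axes as the cabinet's.
- bolt_tip (a point): End of the 10 mm steel bolt rod, which enters the keeper; 86 mm above the bench.
- keeper (a point): Middle of the brass keeper, a staple 16 mm long (x) on the drawer front, through which the bolt's tip passes; 86 mm above the bench, moves with the drawer.
- gauge (a joint): How far the spring pull gauge is drawn out, m: 0 at rest (stop), 0.040 end; 400 N/m, no preload, springs back when let go. It is screwed to the middle of the drawer front and pulls along the cabinet's -y. At 0.025 (10 N) the middle of the 6 mm wide red band on its plunger stands at the mouth of its black case; thin black rings stand every 5 mm. With the drawer unlocked, pulling it drags the drawer along (about 5 mm of stretch); pushed, it pushes the drawer.
- gauge_bar (a point): Middle of the grip bar of the gauge's orange D-handle: a round bar 11 mm thick along x, 72 mm long, 50 mm above the bench, outermost part of the level loop. Inside the loop (on the +y side) a space 61 mm wide (x) and 44 mm deep (y) is free for a finger. The bar's axis lies 170 mm in front of the drawer front's outer face at rest; moves with the plunger, axes as the cabinet's.
- gauge_mouth (a point): Middle of the mouth of the gauge's black case (34 mm diameter, 90 mm long), where the red band is read; 50 mm above the bench, moves with the drawer.
- oil_bottle: Bystander: small amber bottle, 32 mm diameter, 70 mm high, origin under its centre.
- petri_dish: Bystander: clear closed Petri dish, 90 mm diameter, 16 mm high, origin under its centre.
- marker: Bystander: white marker pen with blue cap, 118 mm long (x), 13 mm thick, lying; origin under its centre.
- specimen_jar: Bystander: clear jar with red cap, 56 mm diameter, 70 mm high, origin under its centre.
- timer: Bystander: grey bench timer lying flat, 78 x 62 x 24 mm, origin under its centre.
- staining_jar: Bystander: square glass staining jar, 56 mm wide, 94 mm high, origin under its centre.
- tip_box: Bystander: blue box on top of the cabinet, 115 x 80 x 55 mm, origin under its centre.
Not all that is in view belongs to the job. Leave any pink look-alike of the part that bears box_b_mid alone.

How it is judged:
By the outcome, as a careful person would: the job done as asked, in the order asked, and still so for the second after the job is handed in, with the robot touching nothing.
Of box_a, box_b, box_c, box_d only 3 to 4 are there at a start; the rules pass over those that are not, and their reading is None.
At some moment in a run one of box_a, box_b, box_c, box_d may be knocked a few centimetres aside while the robot is not near it.
Once in a run the grip may slacken for a moment while it holds something.
It also fails if it takes over 192 s, if anything falls off the work surface, if the arm or the gripper's body presses on something with over 40 N, if the wrist force passes 120 N, or if a joint passes its speed limit or range.

## Working session

There is one attempt and no reset: what is moved stays moved. The work goes in short steps, Python scripts to look and compute and a tool call to move; the robot and the scene stay as the last step left them, time stands still between calls to the robot, and variables do not carry over. Pictures are saved under pics/ and viewed, and the job is handed in when it is done.

Besides the shell and the picture viewer there is one more tool, called as a command line: name --argument value ..., lists and objects as JSON in quotes. arm_command: Moves the arm, as the interface text tells. Its arguments: {"type":"object","properties":{"plan":{"type":"array","items":{"type":"array","items":{"type":"array","items":{"type":"number"}}}},"grip_force":{"type":"number"}},"required":["plan"]}

```bash
ls; mkdir -p pics
python3 - <<'E'
from workcell import status, vision, workorder, ctrl
import cv2
print(status.get_obs())
for n in ("side","top"):
    c=vision.read_camera(n); cv2.imwrite(f"pics/{n}0.png",c["color"][:,:,::-1]); print(n,c["vertical_fov"],c["cx"],c["cy"],c["R"],c["t"],[k for k in c])
print(ctrl.tip_reach,dir(ctrl))
E
```

```text
pics
{'t': 0.0, 'joint_positions': array([-1.29801061e+00,  3.20308941e-01,  1.56567175e+00, -2.19987276e-05,
        1.25742167e+00, -1.99978863e-02]), 'joint_velocities': array([ 6.79763627e-04,  2.72550217e-04, -1.08659224e-03,  5.97988117e-04,
       -4.11889477e-05, -4.18077761e-04]), 'tau': array([-3.84082869e-04, -4.15521991e+01, -2.34160852e+01, -3.05543590e-04,
        8.16353277e-03, -6.96998725e-06]), 'eef_pos': array([ 165.85851397, -550.19500006,  303.07518964]), 'ee_rot': array([ 9.89302942e-01,  1.45872789e-01, -1.24440801e-04, -8.96316224e-04]), 'force': array([-0.64390544, -0.08037335,  0.46721418]), 'torque': array([ 0.05646555, -0.00764215,  0.0590311 ]), 'finger_gap': 0.9997128650749021}
side 48.24474974264019 317.7615983776794 236.40964238678202 [[ 0.99456685 -0.10409279 -0.00121728]
 [-0.06881248 -0.64861275 -0.75800154]
 [ 0.07811295  0.75396697 -0.65225162]] [-558.69103342   76.45509506 1247.98729839] ['color', 'vertical_fov', 'cx', 'cy', 'R', 't']
top 47.198034765734 331.7721056020205 233.09450857351663 [[ 0.00914912 -0.99988036 -0.01247233]
 [-0.99629993 -0.00804901 -0.08556668]
 [ 0.08545605  0.01320904 -0.99625438]] [ -20.69528054  559.98546989 1283.18619799] ['color', 'vertical_fov', 'cx', 'cy', 'R', 't']
72.6 ['Unreachable', '__class__', '__delattr__', '__dict__', '__dir__', '__doc__', '__eq__', '__format__', '__ge__', '__getattribute__', '__getstate__', '__gt__', '__hash__', '__init__', '__init_subclass__', '__le__', '__lt__', '__module__', '__ne__', '__new__', '__reduce__', '__reduce_ex__', '__repr__', '__setattr__', '__sizeof__', '__str__', '__subclasshook__', '__weakref__', 'tip_reach']
```

View pics/side0.png

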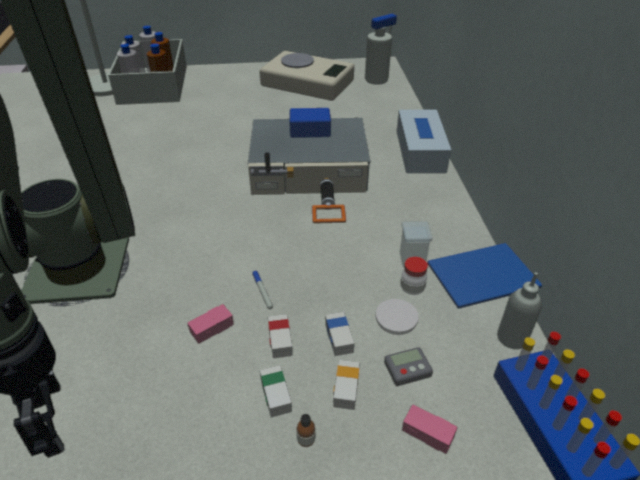

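View pics/top0.png

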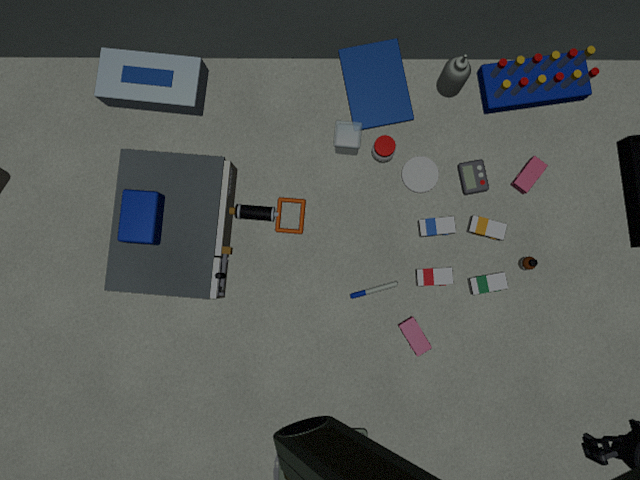

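Four banded boxes are visible in the top view: blue (437,226), yellow (487,228), red (434,276), green (488,283). The two pink look-alikes are at (530,174) and (415,336). I'll enlarge the crops to confirm this and to measure.

```bash
cat > h.py <<'E'
from workcell import status, vision, workorder, ctrl
import cv2, numpy as np
from scipy.spatial.transform import Rotation as Ro
from scipy.optimize import least_squares
def cam(n):
    c=vision.read_camera(n); c["f"]=240/np.tan(np.radians(c["vertical_fov"]/2)); c["R"]=np.array(c["R"]);c["t"]=np.array(c["t"]); return c
def proj(c,X):
    Y=np.atleast_2d(X)@c["R"].T+c["t"]; return np.c_[c["cx"]+c["f"]*Y[:,0]/Y[:,2],c["cy"]+c["f"]*Y[:,1]/Y[:,2]]
def onz(c,uv,z):
    uv=np.atleast_2d(uv).astype(float); d=np.c_[(uv[:,0]-c["cx"])/c["f"],(uv[:,1]-c["cy"])/c["f"],np.ones(len(uv))]@c["R"]
    o=-c["R"].T@c["t"]; return o+d*((z-o[2])/d[:,2])[:,None]
def crop(c,u0,v0,u1,v1,k,name):
    im=c["color"][v0:v1,u0:u1,::-1]; im=cv2.resize(im,None,fx=k,fy=k,interpolation=cv2.INTER_CUBIC)
    im=cv2.convertScaleAbs(im,alpha=1.6)
    cv2.imwrite("pics/"+name,im)
E
python3 - <<'E'
from h import *
c=cam("top"); print(c["f"],-c["R"].T@c["t"])
crop(c,340,130,560,360,3.4 and 3,"t_box.png")
crop(c,95,140,315,305,3.6,"t_cab.png")
s=cam("side"); print(s["f"],-s["R"].T@s["t"])
crop(s,230,100,390,240,5-0.5,"s_cab.png")
crop(s,180,260,470,450,2.7,"s_box.png")
E
```

```text
549.3639763918837 [ 448.44680238  -33.13512764 1326.03784584]
535.9650946063691 [ 463.4326719  -949.50715534  871.27473848]
```

View pics/t_box.png

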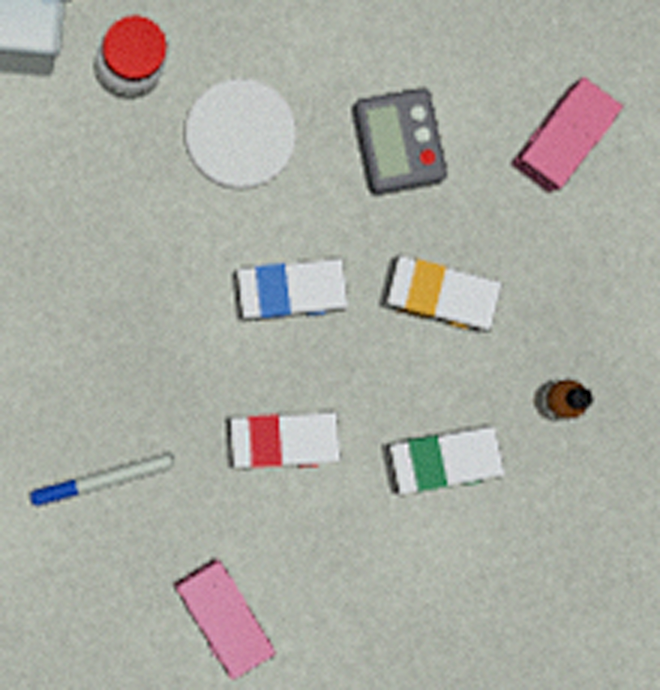

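View pics/t_cab.png

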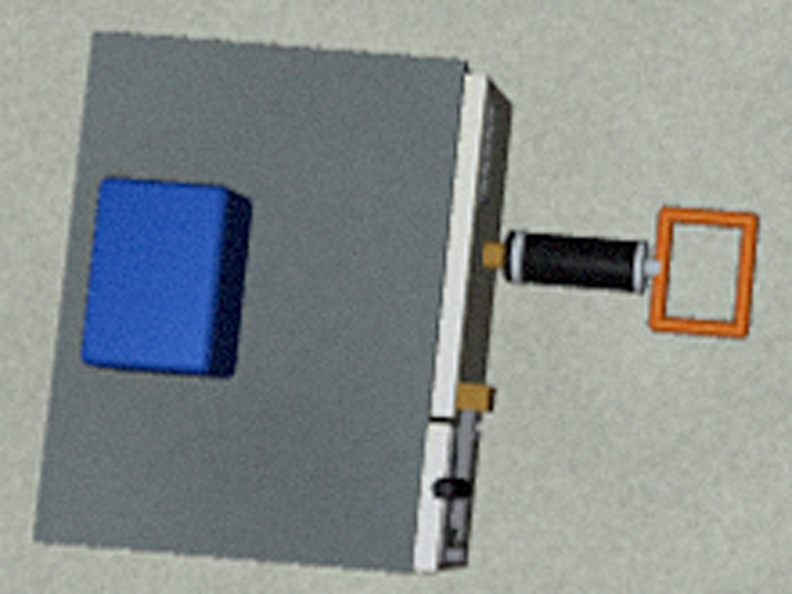

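View pics/s_cab.png

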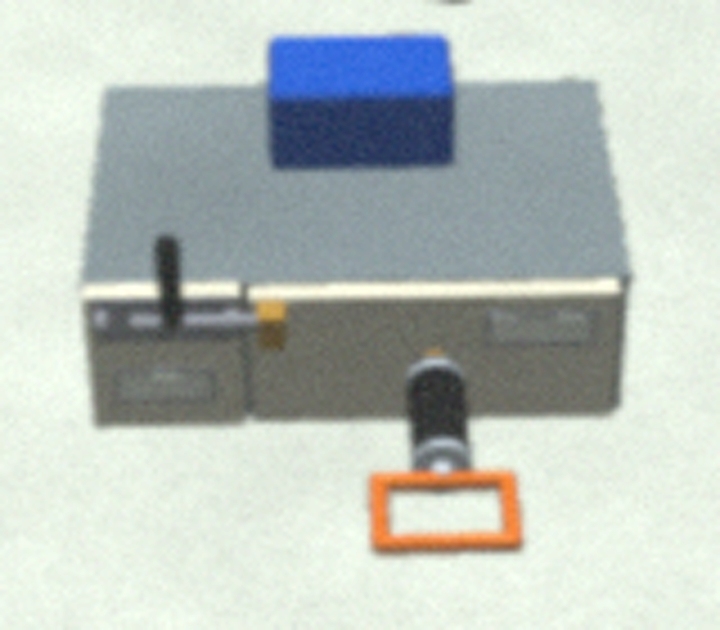

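View pics/s_box.png

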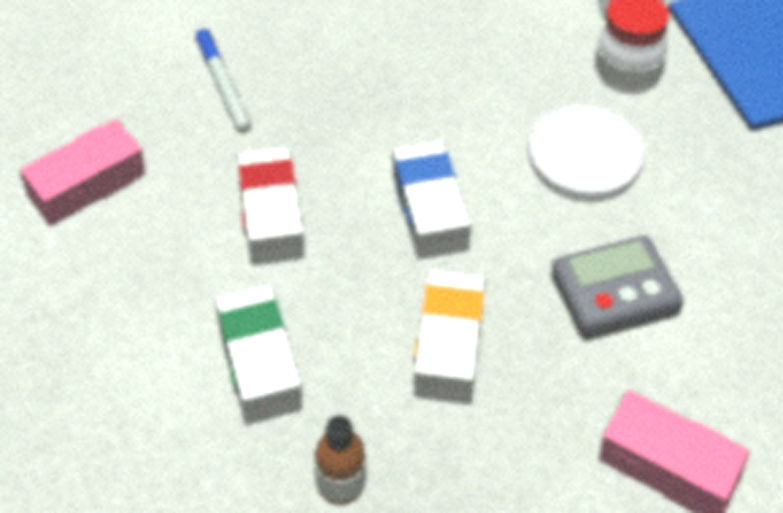

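```bash
cat > meas.py <<'E'
from h import *
def boxes(c,roi=(340,130,560,360)):
    u0,v0,u1,v1=roi
    im=cv2.resize(c["color"][v0:v1,u0:u1],None,fx=4,fy=4,interpolation=cv2.INTER_CUBIC).astype(int)
    h=cv2.cvtColor(im.clip(0,255).astype(np.uint8),cv2.COLOR_RGB2HSV)
    return im,h
E
python3 - <<'E'
from h import *
t=cam("top"); s=cam("side")
P=lambda L:np.array(L)/3.6+[95,140]
top=onz(t,P([[95,32],[466,62],[414,572],[35,542]]),100); print(top.round(1))
e=top[1]-top[2]; th=np.arctan2(e[1],e[0]); print("th front",np.degrees(th),np.linalg.norm(e),np.linalg.norm(top[0]-top[1]),np.linalg.norm(top[2]-top[3]))
e=top[0]-top[1]; print("th side",np.degrees(np.arctan2(e[1],e[0]))-90)
print("drawer top front edge, z98", onz(t,P([[487,75],[455,418],[433,418],[464,70],[428,420],[437,572]]),98).round(1))
S=lambda L:np.array(L)/4.5+[230,100]
print("side top", onz(s,S([[105,87],[597,82],[630,278],[84,285]]),100).round(1))
print("handle corners",onz(t,P([[658,205],[758,212],[748,338],[650,330]]),50).round(1))
print("handle corners s",onz(s,S([[371,475],[518,472],[521,548],[374,551]]),50).round(1))
print("pin",onz(t,P([[441,487]]),142).round(1),onz(s,S([[167,240]]),142).round(1))
print("tip", onz(t,P([[480,408]]),86),onz(s,S([[257,318]]),86))
# boxes
B=lambda L:np.array(L)/3+[340,130]
for n,L in dict(red=[[231,417],[336,411],[339,463],[236,467]],blue=[[238,268],[343,260],[347,309],[243,318]],green=[[388,441],[497,428],[504,478],[398,493]],yellow=[[397,256],[500,281],[491,328],[388,303]]).items():
    X=onz(t,B(L),32); m=X.mean(0); e=(X[0]+X[3]-X[1]-X[2])/2; w=(X[0]+X[1]-X[2]-X[3])/2
    print(n,m.round(1),"len",np.linalg.norm(e).round(1),np.linalg.norm(w).round(1),"long ang-90",np.degrees(np.arctan2(e[1],e[0])).round(1)-90, proj(s,m).round(0))
C=lambda L:np.array(L)/2.7+[180,260]
for n,L in dict(red=[[239,154],[288,150],[302,228],[249,235]],blue=[[395,150],[442,143],[468,221],[417,230]],green=[[217,297],[270,288],[300,377],[242,390]],yellow=[[428,273],[484,275],[476,362],[416,360]]).items():
    X=onz(s,C(L),32); m=X.mean(0);e=(X[0]+X[1]-X[2]-X[3])/2; print(n,"side",m.round(1),np.linalg.norm(e).round(1),np.degrees(np.arctan2(e[1],e[0])).round(1)-90)
E
```

```text
[[742.5 464.8 100. ]
 [724.7 228.6 100. ]
 [404.6 252.5 100. ]
 [420.8 488.7 100. ]]
th front -4.271491139596353 320.98862125291794 236.84892277776245 236.6724309899509
th side -4.313719343615361
drawer top front edge, z98 [[716.9 215.5  98. ]
 [500.  230.1  98. ]
 [499.9 243.8  98. ]
 [720.  230.2  98. ]
 [498.6 246.9  98. ]
 [404.7 238.7  98. ]]
side top [[421.6 490.2 100. ]
 [744.2 462.5 100. ]
 [723.9 227.  100. ]
 [406.2 253.4 100. ]]
handle corners [[642.1 111.3  50. ]
 [637.9  46.   50. ]
 [555.5  51.4  50. ]
 [560.2 115.1  50. ]]
handle corners s [[560.9 119.7  50. ]
 [643.  113.8  50. ]
 [635.   46.8  50. ]
 [556.   52.6  50. ]]
pin [[456.8 228.  142. ]] [[456.3 229.5 142. ]]
tip [[506.93688508 217.06949692  86.        ]] [[505.10719671 229.35323835  86.        ]]
red [ 459.4 -259.2   32. ] len 81.2 39.8 long ang-90 3.299999999999997 [[280. 331.]]
blue [ 577.7 -265.7   32. ] len 82.4 39.3 long ang-90 5.099999999999994 [[340. 329.]]
green [ 444.6 -384.4   32. ] len 84.4 40.0 long ang-90 7.900000000000006 [[276. 386.]]
yellow [ 576.1 -384.2   32. ] len 82.6 37.9 long ang-90 -13.400000000000006 [[347. 379.]]
red side [ 458.6 -257.8   32. ] 75.8 3.799999999999997
blue side [ 577.5 -264.9   32. ] 76.4 5.700000000000003
green side [ 444. -382.   32.] 74.6 11.799999999999997
yellow side [ 576.3 -379.8   32. ] 70.2 -13.900000000000006
```

Red, blue, green and yellow are all white boxes with a coloured band and clasp, so they are the four targets. The pink ones have no band and stay where they are. Both cameras agree on the cabinet: its origin is about (609, 237) and it is turned -4.3°. Next is a planner helper that prints rows for me to type.

```bash
cat > p.py <<'E'
from h import *
import sys
def cabw(x,y,th=-4.3,o=(609,237.3)):
    a=np.radians(th); return o[0]+x*np.cos(a)-y*np.sin(a), o[1]+x*np.sin(a)+y*np.cos(a)
def plan(x,y,z,yaw,n=None,step=58):
    """print rows from current pose to TCP target, tool straight down with tool-x at yaw"""
    o=status.get_obs(); p=np.array(o["eef_pos"],float); R=Ro.from_quat(o["ee_rot"])
    a=np.radians(yaw); Rt=Ro.from_matrix(np.array([[np.cos(a),np.sin(a),0],[np.sin(a),-np.cos(a),0],[0,0,-1]]))
    rv=(R.inv()*Rt).as_rotvec(degrees=True); d=np.array([x,y,z])-p
    m=max(1,int(np.ceil(max(np.linalg.norm(d)/step,np.linalg.norm(rv)/10.4))))
    if n: m=max(m,n)
    rows=[]
    for i in range(m):
        q=R*Ro.from_rotvec(rv*i/m,degrees=True)
        rows.append(np.r_[q.inv().apply(d/m),rv/m].round(1).tolist())
    print("t",round(o["t"],2),"at",p.round(1),"yaw",round(np.degrees(np.arctan2(R.as_matrix()[1,0],R.as_matrix()[0,0])),1),"tilt",R.as_matrix()[:2,2].round(4),"F",np.round(o["force"],1),"gap",round(o["finger_gap"],3),"q6",round(o["joint_positions"][5],2))
    for r in rows: print(r)
if __name__=="__main__": plan(*[float(v) for v in sys.argv[1:5]],n=int(sys.argv[5]) if len(sys.argv)>5 else None)
E
python3 p.py 457 226 250 -4.3; python3 -c "
from p import *
print(cabw(0,-186))"
```

```text
t 0.3 at [ 165.9 -550.5  303.6] yaw 16.8 tilt [-0.0001  0.0005] F [-0.3 -0.5  0.5] gap 1.002 q6 -0.02
[33.5, -44.0, 3.6, -0.0, 0.0, 1.4]
[32.4, -44.8, 3.6, -0.0, 0.0, 1.4]
[31.3, -45.5, 3.6, -0.0, 0.0, 1.4]
[30.2, -46.3, 3.6, -0.0, 0.0, 1.4]
[29.1, -47.0, 3.6, -0.0, 0.0, 1.4]
[27.9, -47.7, 3.6, -0.0, 0.0, 1.4]
[26.7, -48.4, 3.6, -0.0, 0.0, 1.4]
[25.5, -49.0, 3.6, -0.0, 0.0, 1.4]
[24.3, -49.6, 3.6, -0.0, 0.0, 1.4]
[23.1, -50.2, 3.6, -0.0, 0.0, 1.4]
[21.8, -50.8, 3.6, -0.0, 0.0, 1.4]
[20.6, -51.3, 3.6, -0.0, 0.0, 1.4]
[19.3, -51.8, 3.6, -0.0, 0.0, 1.4]
[18.1, -52.3, 3.6, -0.0, 0.0, 1.4]
[16.8, -52.7, 3.6, -0.0, 0.0, 1.4]
(np.float64(595.053956810303), np.float64(51.8235651643285))
```

arm_command --plan '[[[-1,33,-44,3,0,0,1.4],[-1,32,-45,3,0,0,1.4],[-1,31,-45,3,0,0,1.4],[-1,30,-46,3,0,0,1.4],[-1,29,-47,3,0,0,1.4],[-1,28,-48,3,0,0,1.4],[-1,27,-48,3,0,0,1.4],[-1,25,-49,3,0,0,1.4]]]'

```text
t: 1.3
eef_pos: [324.9, -129.9, 278.8]
ee_rot: [0.999, 0.041, 0.003, 0.001]
force: [1.0, -0.8, -0.3]
finger_gap: 1.001
```

```bash
python3 p.py 457 226 250 -4.3
```

```text
t 1.3 at [ 324.9 -129.9  278.8] yaw 4.7 tilt [ 0.0056 -0.0028] F [ 1.  -0.8 -0.3] gap 1.001 q6 1.08
[22.9, -49.2, 4.1, 0.0, -0.0, 1.3]
[21.8, -49.7, 4.1, 0.0, -0.0, 1.3]
[20.7, -50.1, 4.1, 0.0, -0.0, 1.3]
[19.6, -50.6, 4.1, 0.0, -0.0, 1.3]
[18.5, -51.0, 4.1, 0.0, -0.0, 1.3]
[17.3, -51.4, 4.1, 0.0, -0.0, 1.3]
[16.2, -51.8, 4.1, 0.0, -0.0, 1.3]
```

arm_command --plan '[[[-1,23,-49,4,0,0,1.3],[-1,22,-50,4,0,0,1.3],[-1,21,-50,4,0,0,1.3],[-1,20,-51,4,0,0,1.3],[-1,18,-51,4,0,0,1.3],[-1,17,-51,4,0,0,1.3],[-1,16,-52,4,0,0,1.3],[-1,0,0,0,0,0,0]]]'

```text
t: 2.3
eef_pos: [461.7, 242.3, 251.2]
ee_rot: [0.999, -0.038, 0.007, 0.001]
force: [-1.1, -0.2, 0.2]
finger_gap: 0.998
```

```bash
python3 p.py 457 226 182 -4.3 4
```

```text
t 2.3 at [461.7 242.3 251.2] yaw -4.4 tilt [ 0.0139 -0.0034] F [-1.1 -0.2  0.2] gap 0.998 q6 2.12
[-1.1, 4.1, 17.3, 0.0, -0.2, -0.0]
[-1.1, 4.1, 17.3, 0.0, -0.2, -0.0]
[-1.0, 4.1, 17.3, 0.0, -0.2, -0.0]
[-0.9, 4.1, 17.3, 0.0, -0.2, -0.0]
```

arm_command --plan '[[[-1,-2,8,0,0,-0.4,0],[-1,-2,8,14,0,-0.4,0],[-1,0,0,20,0,0,0],[-1,0,0,20,0,0,0],[-1,0,0,12,0,0,0],[-1,0,0,0,0,0,0]]]'

```text
t: 3.05
eef_pos: [452.8, 217.5, 181.8]
ee_rot: [0.999, -0.041, -0.002, 0.003]
force: [-0.2, 0.1, -0.0]
finger_gap: 1.002
```

```bash
python3 p.py 457 226 182 -4.3
python3 - <<'E'
from h import *
crop(cam("top"),180,200,320,310,5,"t1.png"); crop(cam("side"),220,90,360,240,4,"s1.png")
E
```

```text
t 3.05 at [452.8 217.5 181.8] yaw -4.7 tilt [-0.0051 -0.0053] F [-0.2  0.1 -0. ] gap 1.002 q6 2.08
[3.5, -8.8, -0.3, 0.3, 0.3, -0.4]
```

View pics/s1.png

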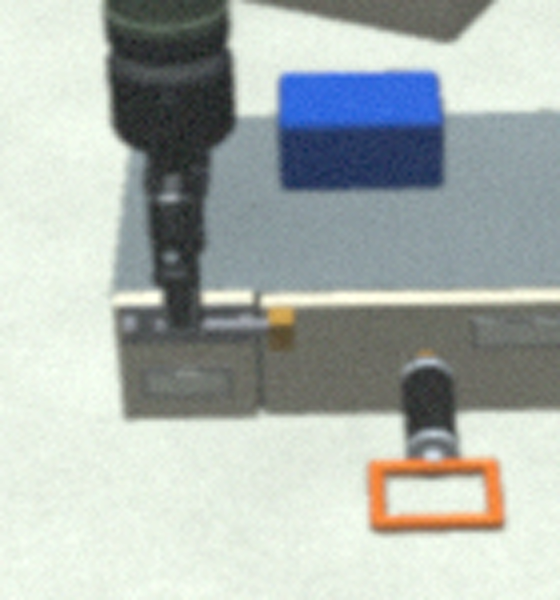

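View pics/t1.png

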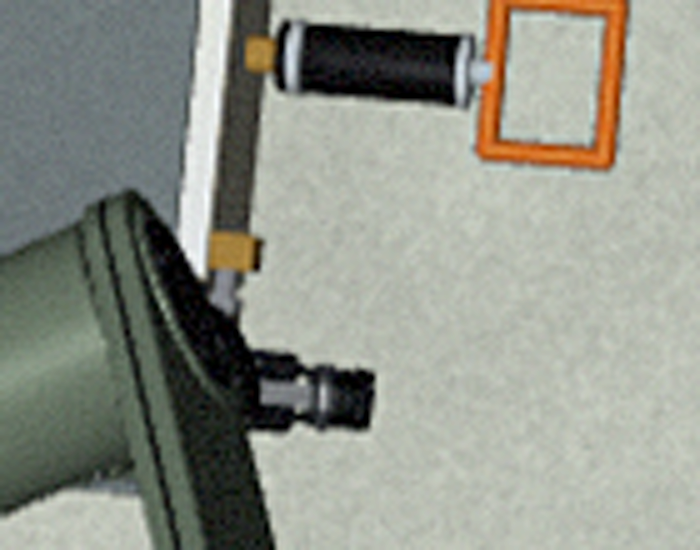

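The gripper straddles the pin. The fingers show in the side view around (180,300), with the gripper a few mm off centre. I'll correct that and close.

arm_command --plan '[[[-1,3.5,-8,0,0,0,0],[-1,0,0,0,0,0,0],[1,0,0,0,0,0,0],[1,0,0,0,0,0,0],[1,0,0,0,0,0,0],[1,0,0,0,0,0,0],[1,0,0,0,0,0,0],[1,0,0,0,0,0,0]]]' --grip_force 40

```text
t: 4.15
eef_pos: [459.1, 227.8, 184.9]
ee_rot: [0.999, -0.041, 0.001, 0.0]
force: [-0.9, 1.3, 0.2]
finger_gap: 0.15
```

```bash
python3 p.py 457 226 182 -4.3
```

```text
t 4.15 at [459.1 227.8 184.9] yaw -4.7 tilt [ 0.0017 -0.0006] F [-0.9  1.3  0.2] gap 0.15 q6 2.09
[-1.9, 2.0, 2.9, 0.0, -0.1, -0.4]
```

arm_command --plan '[[[1,-5,0,0,0,0,0],[1,-6,0,0,0,0,0],[1,-6,0,0,0,0,0],[1,-6,0,0,0,0,0],[1,0,0,0,0,0,0]]]'

```text
t: 4.78
eef_pos: [442.1, 229.0, 185.0]
ee_rot: [0.999, -0.039, 0.011, 0.0]
force: [-1.7, 0.9, 2.3]
finger_gap: 0.151
```

```bash
python3 p.py 425 228 182 -4.3
```

```text
t 4.78 at [442.1 229.  185. ] yaw -4.5 tilt [ 0.0222 -0.0014] F [-1.7  0.9  2.3] gap 0.151 q6 2.12
[-17.0, 2.4, 2.6, -0.0, -1.3, -0.2]
```

arm_command --plan '[[[1,-5,0,0,0,-1,0],[1,-4,0,0,0,0,0],[1,-4,0,0,0,0,0],[1,0,0,0,0,0,0]]]'

```text
t: 5.28
eef_pos: [440.1, 229.1, 185.2]
ee_rot: [0.999, -0.036, 0.018, -0.0]
force: [-0.8, 1.4, 2.1]
finger_gap: 0.147
```

```bash
python3 p.py 425 228 182 -4.3
```

```text
t 5.28 at [440.1 229.1 185.2] yaw -4.1 tilt [ 0.035  -0.0008] F [-0.8  1.4  2.1] gap 0.147 q6 2.12
[-15.1, 2.2, 2.7, -0.1, -2.0, 0.2]
```

arm_command --plan '[[[1,-4,0,0,0,0,0],[1,-4,0,0,0,0,0],[1,0,0,0,0,0,0]]]'

```text
t: 5.65
eef_pos: [438.2, 229.2, 185.3]
ee_rot: [0.999, -0.034, 0.026, -0.0]
force: [-0.3, 0.3, 0.6]
finger_gap: 0.147
```

```bash
python3 p.py 425 228 182 -4.3;python3 - <<'E'
from h import *
crop(cam("side"),220,90,360,240,4,"s2.png")
E
```

```text
t 5.65 at [438.2 229.2 185.3] yaw -3.9 tilt [ 0.0524 -0.0011] F [-0.3  0.3  0.6] gap 0.147 q6 2.13
[-13.3, 2.1, 2.6, -0.2, -3.0, 0.4]
```

View pics/s2.png

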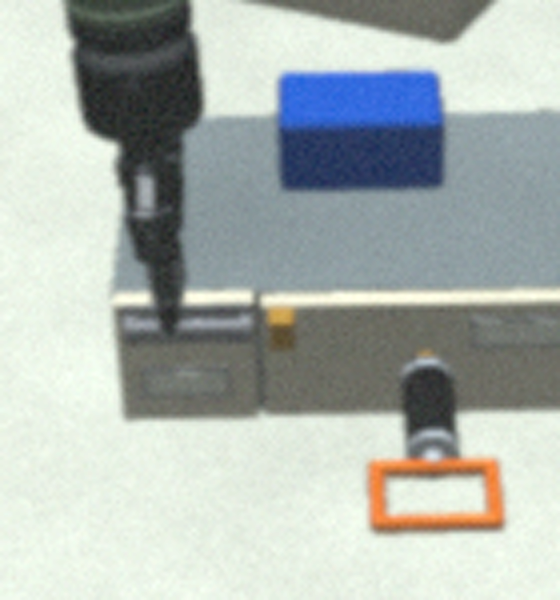

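The bolt is back: its tip now stands at about the stile's edge (px 250) and the brass keeper at (281,330) is clear. The hand only pivots if I pull further, which means the end stop has been reached. I'll open and lift.

arm_command --plan '[[[0,0,0,0,0,0,0],[-1,0,0,0,0,0,0],[-1,0,0,0,0,0,0],[-1,0,0,-30,0,0,0],[-1,0,0,-40,0,-1,0]]]'

```text
t: 6.32
eef_pos: [430.3, 228.6, 253.6]
ee_rot: [0.999, -0.034, 0.011, 0.002]
force: [0.5, -0.4, -0.6]
finger_gap: 0.997
```

```bash
python3 p.py 596 54 230 -4.3;python3 - <<'E'
from h import *
c=cam("side");crop(c,220,90,360,240,4,"s3.png")
E
```

```text
t 6.33 at [430.3 228.6 253.6] yaw -3.9 tilt [ 0.0221 -0.0044] F [ 0.5 -0.4 -0.6] gap 0.997 q6 2.12
[35.3, 32.6, 5.6, 0.0, -0.3, 0.1]
[35.4, 32.5, 5.4, 0.0, -0.3, 0.1]
[35.5, 32.5, 5.3, 0.0, -0.3, 0.1]
[35.5, 32.4, 5.1, 0.0, -0.3, 0.1]
[35.6, 32.4, 4.9, 0.0, -0.3, 0.1]
```

View pics/s3.png

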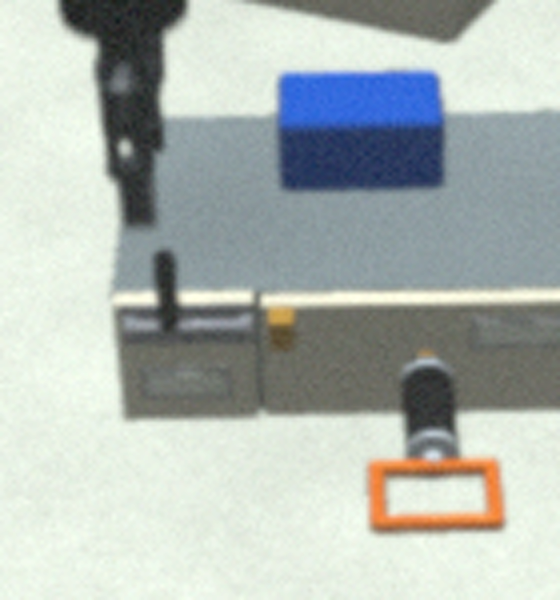

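arm_command --plan '[[[0.2,35,33,5,0,-0.3,0],[0.2,35,33,5,0,-0.3,0],[0.2,35,33,5,0,-0.3,0],[0.2,35,32,5,0,-0.3,0],[0.2,20,20,5,0,0,0],[0.2,5,5,0,0,0,0],[0.2,0,0,0,0,0,0]]]'

```text
t: 7.25
eef_pos: [591.0, 60.7, 238.7]
ee_rot: [0.999, -0.032, 0.007, -0.003]
force: [-0.3, 0.8, 0.1]
finger_gap: 0.399
```

```bash
python3 p.py 596.5 54.5 150 -4.3
```

```text
t 7.25 at [591.   60.7 238.7] yaw -3.7 tilt [0.0134 0.0065] F [-0.3  0.8  0.1] gap 0.399 q6 1.71
[2.4, 3.2, 44.3, -0.2, -0.4, 0.3]
[2.7, 3.0, 44.3, -0.2, -0.4, 0.3]
```

arm_command --plan '[[[0.2,2.5,3,20,-0.4,-0.8,0.5],[0.2,2.5,3,35,0,0,0],[0.2,0,0,30,0,0,0],[0.2,0,0,4,0,0,0],[0.2,0,0,0,0,0,0]]]'

```text
t: 7.88
eef_pos: [592.8, 58.5, 145.5]
ee_rot: [0.999, -0.034, -0.002, -0.0]
force: [-0.2, -0.4, 0.2]
finger_gap: 0.399
```

```bash
python3 p.py 596.5 54.5 104 -4.3 4;  python3 - <<'E'
from h import *
c=cam("side");crop(c,260,140,400,260,5,"s4.png")
c=cam("top");crop(c,220,160,340,260,6,"t4.png")
E
```

```text
t 7.88 at [592.8  58.5 145.5] yaw -3.9 tilt [-0.0049  0.0004] F [-0.2 -0.4  0.2] gap 0.399 q6 1.72
[1.0, 0.9, 10.4, -0.0, 0.1, 0.1]
[1.0, 0.9, 10.4, -0.0, 0.1, 0.1]
[1.0, 0.9, 10.4, -0.0, 0.1, 0.1]
[1.0, 0.9, 10.4, -0.0, 0.1, 0.1]
```

View pics/s4.png

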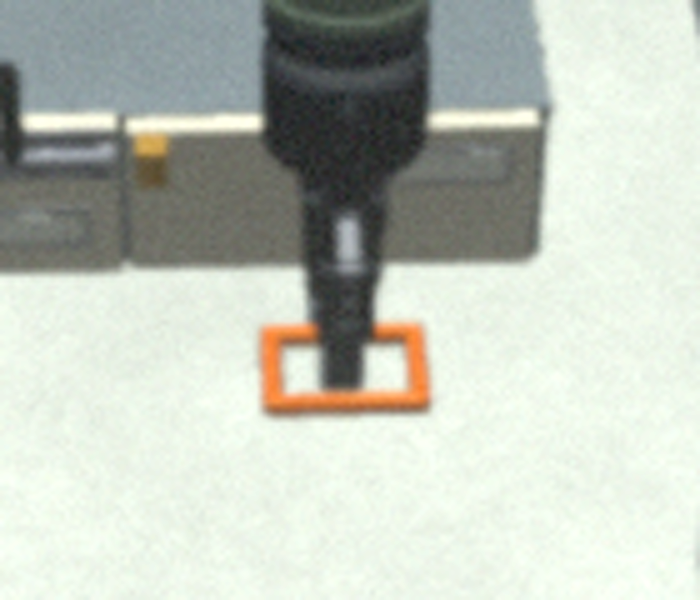

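View pics/t4.png

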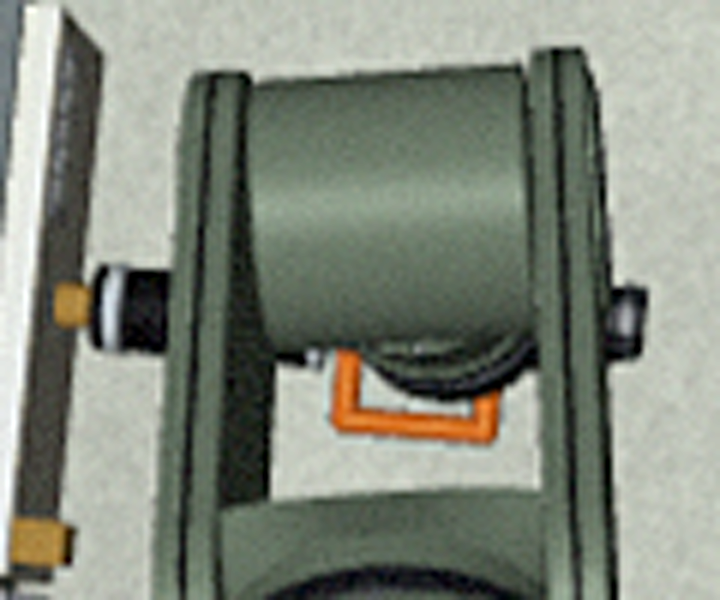

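The fingers stand over the loop and the bar, so I'll centre and go down.

arm_command --plan '[[[0.2,3,4,4,0,0,0.3],[0.2,0,0,12,0,0,0],[0.2,0,0,14,0,0,0],[0.2,0,0,10,0,0,0],[0.2,0,0,1,0,0,0],[0.2,0,0,0,0,0,0]]]'

```text
t: 8.72
eef_pos: [596.7, 53.8, 103.8]
ee_rot: [0.999, -0.037, -0.0, -0.0]
force: [0.0, -0.3, 0.1]
finger_gap: 0.403
```

```bash
python3 p.py 596.5 54.5 104 -4.3
```

```text
t 8.72 at [596.7  53.8 103.8] yaw -4.3 tilt [-0.0007  0.0007] F [ 0.  -0.3  0.1] gap 0.403 q6 1.72
[-0.3, -0.7, -0.2, -0.0, 0.0, 0.0]
```

arm_command --plan '[[[1,0,0,0,0,0,0],[1,0,0,0,0,0,0],[1,0,0,0,0,0,0],[1,0,0,0,0,0,0]]]' --grip_force 60

```text
t: 9.22
eef_pos: [596.9, 53.9, 104.3]
ee_rot: [0.999, -0.037, 0.0, -0.0]
force: [0.6, -0.5, -0.6]
finger_gap: 0.101
```

```bash
python3 p.py 596.5 54.5 104 -4.3; python3 -c "
from p import *
print(cabw(0,-386))"
```

```text
t 9.22 at [596.9  53.9 104.3] yaw -4.3 tilt [0.0004 0.0008] F [ 0.6 -0.5 -0.6] gap 0.101 q6 1.72
[-0.5, -0.5, 0.3, -0.0, -0.0, 0.0]
(np.float64(580.0582114450375), np.float64(-147.6134615406947))
```

arm_command --plan '[[[1,0,10,0,0,0,0],[1,0,20,0,0,0,0],[1,0,25,0,0,0,0],[1,0,25,0,0,0,0],[1,0,25,0,0,0,0],[1,0,20,0,0,0,0],[1,0,0,0,0,0,0]]]'

```text
t: 10.1
eef_pos: [587.3, -75.8, 104.3]
ee_rot: [0.999, -0.038, 0.001, -0.002]
force: [0.4, -2.1, -2.1]
finger_gap: 0.107
```

```bash
python3 p.py 580.5 -150 104 -4.3
python3 - <<'E'
from h import *
c=cam("side");crop(c,220,100,400,300,3,"s5.png")
E
```

```text
t 10.1 at [587.3 -75.8 104.3] yaw -4.4 tilt [0.0025 0.004 ] F [ 0.4 -2.1 -2.1] gap 0.107 q6 1.49
[-0.5, 37.2, 0.0, -0.1, -0.1, -0.0]
[-0.6, 37.2, 0.1, -0.1, -0.1, -0.0]
```

View pics/s5.png

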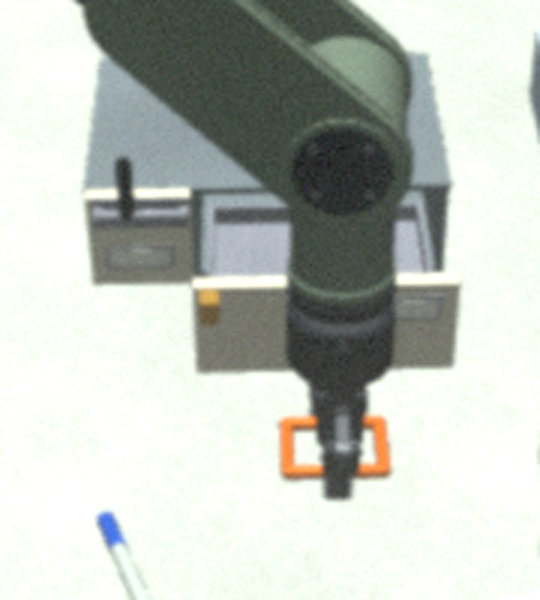

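arm_command --plan '[[[1,0,20,0,0,0,0],[1,0,20,0,0,0,0],[1,0,15,0,0,0,0],[1,0,8,0,0,0,0],[1,0,3,0,0,0,0],[1,0,3,0,0,0,0],[1,0,3,0,0,0,0]]]'

```text
t: 11.02
eef_pos: [581.8, -149.5, 104.3]
ee_rot: [0.999, -0.037, 0.001, -0.003]
force: [0.8, 2.2, 0.3]
finger_gap: 0.101
```

```bash
python3 p.py 580.5 -150 104 -4.3
python3 - <<'E'
from h import *
c=cam("side");crop(c,220,100,400,300,3,"s6.png")
E
```

```text
t 11.03 at [ 581.8 -149.5  104.3] yaw -4.3 tilt [0.0029 0.0064] F [0.8 2.2 0.3] gap 0.101 q6 1.37
[-1.3, 0.6, 0.3, -0.4, -0.1, 0.0]
```

View pics/s6.png

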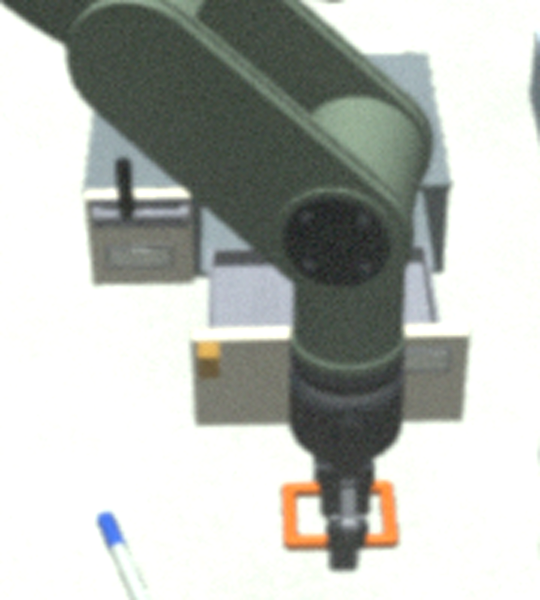

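arm_command --plan '[[[1,0,3,0,0,0,0],[1,0,3,0,0,0,0],[1,0,3,0,0,0,0]]]'

```text
t: 11.45
eef_pos: [581.2, -157.8, 104.3]
ee_rot: [0.999, -0.037, 0.001, -0.004]
force: [1.1, 5.0, 0.7]
finger_gap: 0.108
```

```bash
python3 p.py 580.5 -150 104 -4.3
```

```text
t 11.45 at [ 581.2 -157.8  104.3] yaw -4.3 tilt [0.0028 0.0079] F [1.1 5.  0.7] gap 0.108 q6 1.35
[-1.3, -7.7, 0.3, -0.5, -0.1, 0.0]
```

arm_command --plan '[[[1,0,-6,0,0.4,0,0],[1,0,-3,0,0,0,0],[0.2,0,0,0,0,0,0],[0.2,0,0,0,0,0,0],[0.2,0,0,0,0,0,0],[0.2,0,0,-25,0,0,0],[0.2,0,0,-50,0,0,0],[0.2,0,0,-50,0,0,0]]]'

```text
t: 12.45
eef_pos: [579.4, -151.6, 227.7]
ee_rot: [0.999, -0.037, -0.004, -0.007]
force: [0.8, -0.3, 0.1]
finger_gap: 0.397
```

```bash
python3 p.py 459.4 -259 240 93.3
```

```text
t 12.45 at [ 579.4 -151.6  227.7] yaw -4.2 tilt [-0.0077  0.0145] F [ 0.8 -0.3  0.1] gap 0.397 q6 1.36
[-11.2, 11.6, -1.3, -0.1, -0.0, -9.8]
[-13.0, 9.5, -1.3, -0.1, -0.0, -9.8]
[-14.4, 7.2, -1.2, -0.1, -0.0, -9.8]
[-15.4, 4.6, -1.2, -0.1, -0.0, -9.8]
[-16.0, 2.0, -1.2, -0.1, -0.0, -9.8]
[-16.1, -0.8, -1.2, -0.1, -0.0, -9.8]
[-15.7, -3.5, -1.2, -0.1, -0.0, -9.8]
[-14.9, -6.1, -1.2, -0.1, -0.0, -9.8]
[-13.7, -8.5, -1.2, -0.1, -0.0, -9.8]
[-12.0, -10.7, -1.2, -0.1, -0.0, -9.8]
```

arm_command --plan '[[[-1,-11,12,-1,0,0,-9.8],[-1,-13,10,-1,0,0,-9.8],[-1,-14,7,-1,0,0,-9.8],[-1,-15,5,-1,0,0,-9.8],[-1,-16,2,-1,0,0,-9.8],[-1,-16,-1,-1,0,0,-9.8],[-1,-16,-3,-1,0,0,-9.8],[-1,-15,-6,-1,0,0,-9.8]]]'

```text
t: 13.45
eef_pos: [485.4, -245.2, 241.2]
ee_rot: [0.783, 0.622, 0.004, -0.002]
force: [0.0, -0.0, 0.2]
finger_gap: 0.997
```

```bash
python3 p.py 459.4 -259 150 93.3;  python3 - <<'E'
from h import *
c=cam("side");crop(c,220,100,470,440,1.7,"s7.png")
c=cam("top");crop(c,200,120,560,370,2.2,"t7.png")
E
```

```text
t 13.45 at [ 485.4 -245.2  241.2] yaw 76.9 tilt [0.0036 0.0079] F [ 0.  -0.   0.2] gap 0.997 q6 -0.27
[-10.0, -11.2, 45.5, 0.1, -0.2, -8.2]
[-8.2, -12.4, 45.5, 0.1, -0.2, -8.2]
```

View pics/s7.png

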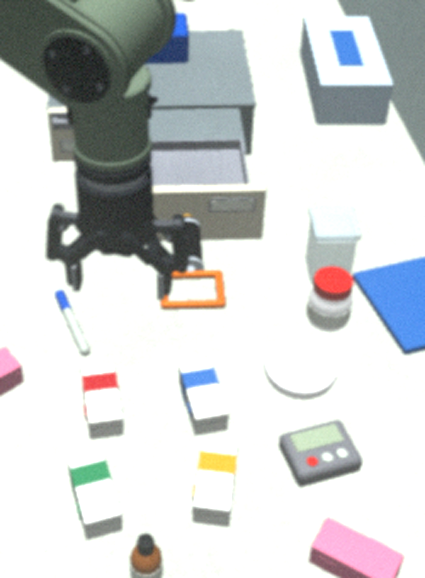

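View pics/t7.png

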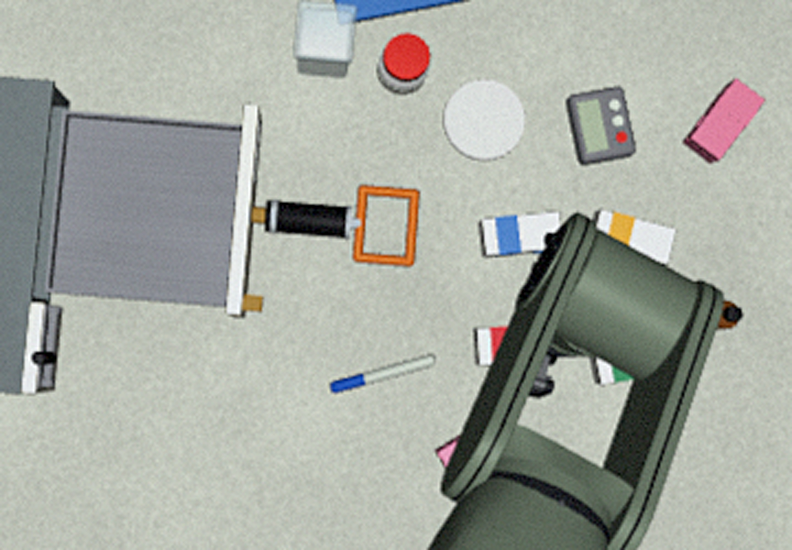

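Run:
```python
from p import *
c=cam("top")
Q=lambda L:np.array(L)/2.2+[200,120]
print(onz(c,Q([[260,107],[240,315],[245,106],[228,314]]),98).round(1))
print("tray in", onz(c,Q([[64,117],[241,127],[229,304],[52,293]]),25).round(1))
for x,y in [(109,-216),(-109,-216),(109,-200),(-109,-200)]: print(np.round(cabw(x,y),1))
for x,y in [(95,-4),(95,-200),(-95,-200),(-95,-4)]: print("t",np.round(cabw(x,y),1))
for y in(-53,-151):
  for x in (-46,46): print((x,y),np.round(cabw(x,y),1))
```

```text
[[700.2  15.3  98. ]
 [485.9  33.2  98. ]
 [701.2  30.8  98. ]
 [486.8  45.4  98. ]]
tray in [[702.7 232.4  25. ]
 [692.9  38.7  25. ]
 [499.9  49.2  25. ]
 [510.1 240.6  25. ]]
[701.5  13.7]
[484.1  30.1]
[702.7  29.7]
[485.3  46. ]
t [703.4 226.2]
t [688.7  30.7]
t [499.3  45. ]
t [514.  240.4]
(-46, -53) [559.2 187.9]
(46, -53) [650.9 181. ]
(-46, -151) [551.8  90.2]
(46, -151) [643.5  83.3]
```

arm_command --plan '[[[-1,-10,-11,35,0,0,-8.2],[-1,-8,-12,35,0,0,-8.2],[-1,0,0,15,0,0,0],[-1,0,0,0,0,0,0]]]'

```text
t: 14.1
eef_pos: [462.4, -257.7, 154.5]
ee_rot: [0.691, 0.723, 0.005, 0.0]
force: [0.4, -0.1, 0.6]
finger_gap: 1.0
```

```bash
python3 p.py 459.4 -259 78 93.3 3;python3 - <<'E'
from h import *
c=cam("side");crop(c,220,260,420,420,3.5,"s8.png")
E
```

```text
t 14.1 at [ 462.4 -257.7  154.5] yaw 92.6 tilt [0.008  0.0071] F [ 0.4 -0.1  0.6] gap 1.0 q6 -0.59
[-0.6, -1.2, 25.5, 0.2, -0.1, -0.2]
[-0.5, -1.1, 25.5, 0.2, -0.1, -0.2]
[-0.4, -1.1, 25.5, 0.2, -0.1, -0.2]
```

View pics/s8.png

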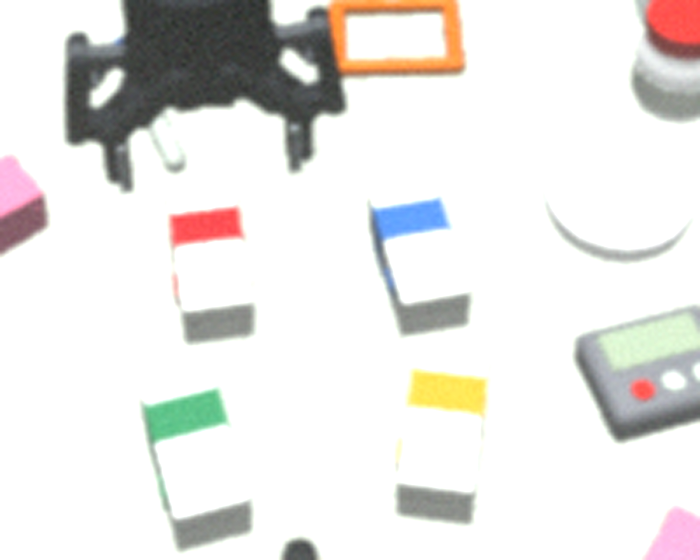

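arm_command --plan '[[[-1,-1,-2,25,0.3,-0.3,-0.5],[-1,0,-1,30,0,0,0],[-1,0,0,18,0,0,0],[-1,0,0,0,0,0,0],[1,0,0,0,0,0,0],[1,0,0,0,0,0,0],[1,0,0,0,0,0,0],[1,0,0,0,0,0,0]]]' --grip_force 45

```text
t: 15.15
eef_pos: [467.1, -260.5, 88.7]
ee_rot: [0.689, 0.725, 0.004, 0.01]
force: [-0.5, -0.1, -1.0]
finger_gap: 0.454
```

```bash
python3 p.py 459.4 -259 78 93.3
```

```text
t 15.15 at [ 467.1 -260.5   88.7] yaw 92.9 tilt [ 0.0197 -0.0082] F [-0.5 -0.1 -1. ] gap 0.454 q6 -0.59
[2.0, -7.8, 10.6, 1.1, 0.5, -0.4]
```

Run:
```python
from h import *
c=cam("side");crop(c,220,260,420,420,3.5,"s9.png")
```

```text
(no output)
```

View pics/s9.png

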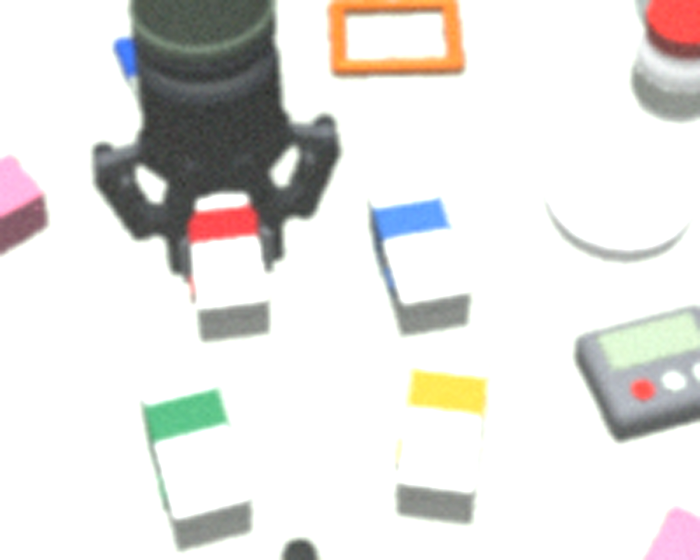

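The red box is held, but only by its upper part: TCP z is 88.7 and it has been nudged about 8 mm. I'll regrip lower.

arm_command --plan '[[[-0.4,0,0,0,0,0,0],[-0.4,0,0,0,0.8,0.4,0],[-0.4,0,0,6,0,0,0],[-0.4,0,0,5,0,0,0],[-0.4,0,0,0,0,0,0],[-0.4,0,0,0,0,0,0]]]'

```text
t: 15.95
eef_pos: [467.1, -260.6, 76.5]
ee_rot: [0.689, 0.725, 0.001, 0.002]
force: [0.8, -0.3, 0.2]
finger_gap: 0.701
```

```bash
python3 p.py 467 -260 78 93.3
```

```text
t 15.95 at [ 467.1 -260.6   76.5] yaw 92.9 tilt [ 0.004  -0.0012] F [ 0.8 -0.3  0.2] gap 0.701 q6 -0.58
[0.6, -0.1, -1.5, 0.2, 0.1, -0.4]
```

arm_command --plan '[[[1,0,0,0,0,0,0],[1,0,0,0,0,0,0],[1,0,0,0,0,0,0],[1,0,0,0,0,0,0],[1,0,0,-20,0,0,0],[1,0,0,-40,0,0,0],[1,0,0,-50,0,0,0]]]'

```text
t: 16.82
eef_pos: [464.5, -259.2, 184.9]
ee_rot: [0.689, 0.725, -0.0, -0.004]
force: [0.2, -0.4, -0.5]
finger_gap: 0.465
```

```bash
python3 p.py 559.2 189 210 85.7;python3 - <<'E'
from h import *
c=cam("side");crop(c,220,100,420,420,1.8,"s10.png")
E
```

```text
t 16.82 at [ 464.5 -259.2  184.9] yaw 92.9 tilt [-0.0059  0.0046] F [ 0.2 -0.4 -0.5] gap 0.465 q6 -0.58
[55.4, 14.6, -3.0, -0.0, -0.0, 0.9]
[55.6, 13.8, -3.0, -0.0, -0.0, 0.9]
[55.8, 12.9, -3.0, -0.0, -0.0, 0.9]
[56.0, 12.0, -3.0, -0.0, -0.0, 0.9]
[56.2, 11.1, -3.0, -0.0, -0.0, 0.9]
[56.3, 10.3, -3.1, -0.0, -0.0, 0.9]
[56.5, 9.4, -3.1, -0.0, -0.0, 0.9]
[56.6, 8.5, -3.1, -0.0, -0.0, 0.9]
```

View pics/s10.png

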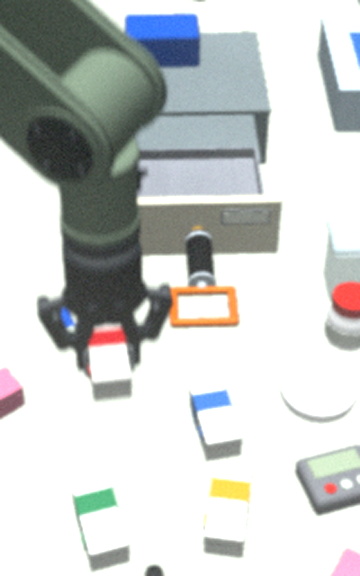

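arm_command --plan '[[[1,30,8,-20,0,0,0.9],[1,50,14,-10,0,0,0.9],[1,55,14,0,0,0,0.9],[1,55,13,0,0,0,0.9],[1,55,12,0,0,0,0.9],[1,55,11,0,0,0,0.9],[1,55,10,0,0,0,0.9],[1,40,8,0,0,0,0.9]]]'

```text
t: 17.88
eef_pos: [564.2, 142.1, 223.2]
ee_rot: [0.737, 0.676, 0.003, 0.006]
force: [1.2, 0.1, -1.1]
finger_gap: 0.458
```

```bash
python3 p.py 559.2 189 170 85.7
```

```text
t 17.88 at [564.2 142.1 223.2] yaw 85.1 tilt [ 0.0125 -0.0054] F [ 1.2  0.1 -1.1] gap 0.458 q6 0.32
[23.2, -4.8, 26.4, 0.4, 0.1, -0.3]
[23.2, -4.5, 26.5, 0.4, 0.1, -0.3]
```

arm_command --plan '[[[1,20,-5,15,0.8,0.2,0],[1,15,-3,20,0,0,0],[1,5,0,12,0,0,0],[1,0,0,0,0,0,0]]]'

```text
t: 18.38
eef_pos: [557.4, 184.4, 171.0]
ee_rot: [0.736, 0.677, -0.004, -0.002]
force: [0.1, 0.2, -0.6]
finger_gap: 0.464
```

```bash
python3 p.py 559.2 189 110 85.7;python3 - <<'E'
from h import *
c=cam("side");crop(c,220,100,400,270,3.5,"s11.png")
c=cam("top");crop(c,180,130,320,310,3.3,"t11.png")
E
```

```text
t 18.38 at [557.4 184.4 171. ] yaw 85.3 tilt [-0.0077 -0.003 ] F [ 0.1  0.2 -0.6] gap 0.464 q6 0.38
[2.5, 0.9, 30.5, -0.2, 0.1, -0.2]
[2.4, 0.8, 30.5, -0.2, 0.1, -0.2]
```

View pics/s11.png

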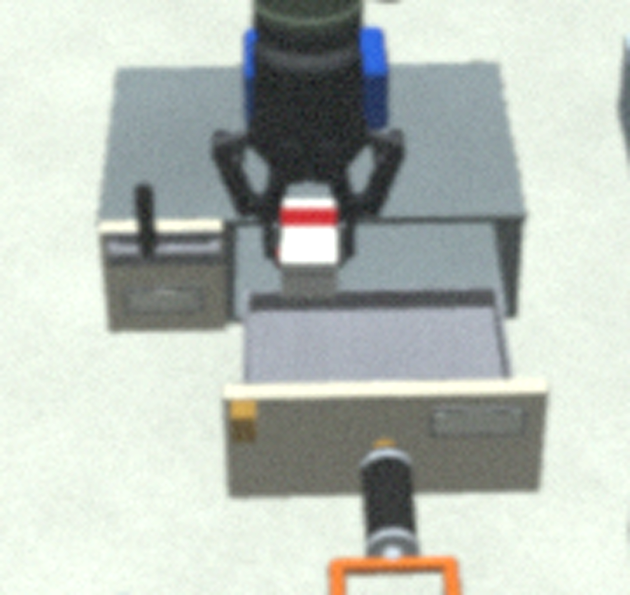

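arm_command --plan '[[[1,2.5,2,10,-0.4,0.4,0],[1,0,0,25,0,0,0],[1,0,0,22,0,0,0],[1,0,0,10,0,0,0],[1,0,0,3,0,0,0],[1,0,0,0,0,0,0]]]'

```text
t: 19.23
eef_pos: [563.5, 184.9, 102.9]
ee_rot: [0.737, 0.676, 0.006, 0.001]
force: [-0.0, -0.1, -1.3]
finger_gap: 0.458
```

```bash
python3 p.py 559.2 188 94 85.7
```

```text
t 19.23 at [563.5 184.9 102.9] yaw 85.0 tilt [0.0111 0.007 ] F [-0.  -0.1 -1.3] gap 0.458 q6 0.38
[2.6, -4.6, 8.8, 0.6, -0.5, -0.7]
```

arm_command --plan '[[[1,2,-4,3,0.5,-0.5,-0.6],[1,0,0,4,0,0,0],[1,0,0,1,0,0,0],[1,0,0,0,0,0,0]]]'

```text
t: 19.73
eef_pos: [560.2, 187.9, 96.0]
ee_rot: [0.733, 0.68, 0.001, 0.002]
force: [-0.3, 0.2, -1.5]
finger_gap: 0.463
```

```bash
python3 p.py 559.2 188 94 85.7
```

```text
t 19.73 at [560.2 187.9  96. ] yaw 85.7 tilt [ 0.0042 -0.0005] F [-0.3  0.2 -1.5] gap 0.463 q6 0.38
[0.1, -1.0, 2.0, 0.2, 0.0, -0.0]
```

arm_command --plan '[[[1,0,0,2,0,0,0],[1,0,0,2,0,0,0],[1,0,0,1,0,0,0]]]'

```text
t: 20.1
eef_pos: [560.4, 187.9, 92.7]
ee_rot: [0.733, 0.68, 0.002, 0.002]
force: [-1.5, -0.2, 9.1]
finger_gap: 0.459
```

```bash
python3 p.py 559.2 188 94 85.7
```

```text
t 20.1 at [560.4 187.9  92.7] yaw 85.7 tilt [ 0.0046 -0.0003] F [-1.5 -0.2  9.1] gap 0.459 q6 0.38
[-0.0, -1.2, -1.3, 0.3, -0.0, -0.0]
```

arm_command --plan '[[[-0.2,0,0,0,0,0,0],[-0.2,0,0,0,0,0,0],[-0.2,0,0,-20,0,0,0],[-0.2,0,0,-50,0,0,0],[-0.2,-10,0,-60,0,0,0],[-1,-50,0,-10,0,0,0],[-1,-55,0,0,0,0,0],[-1,-55,0,0,0,0,0]]]'

```text
t: 21.1
eef_pos: [548.5, 17.5, 237.0]
ee_rot: [0.731, 0.683, 0.003, 0.003]
force: [1.0, -0.1, -0.6]
finger_gap: 1.002
```

```bash
python3 p.py 577.7 -265.5 160 95.2
python3 - <<'E'
from h import *
c=cam("side");crop(c,220,100,400,270,3.5,"s12.png")
c=cam("top");crop(c,180,130,560,370,2.1,"t12.png")
E
```

```text
t 21.1 at [548.5  17.5 237. ] yaw 86.1 tilt [ 0.0083 -0.0009] F [ 1.  -0.1 -0.6] gap 1.002 q6 0.08
[-46.7, 8.0, 12.9, 0.1, 0.0, -1.5]
[-46.9, 6.7, 12.9, 0.1, 0.0, -1.5]
[-47.1, 5.5, 12.9, 0.1, 0.0, -1.5]
[-47.2, 4.3, 12.9, 0.1, 0.0, -1.5]
[-47.3, 3.1, 12.8, 0.1, 0.0, -1.5]
[-47.4, 1.8, 12.8, 0.1, 0.0, -1.5]
```

View pics/s12.png

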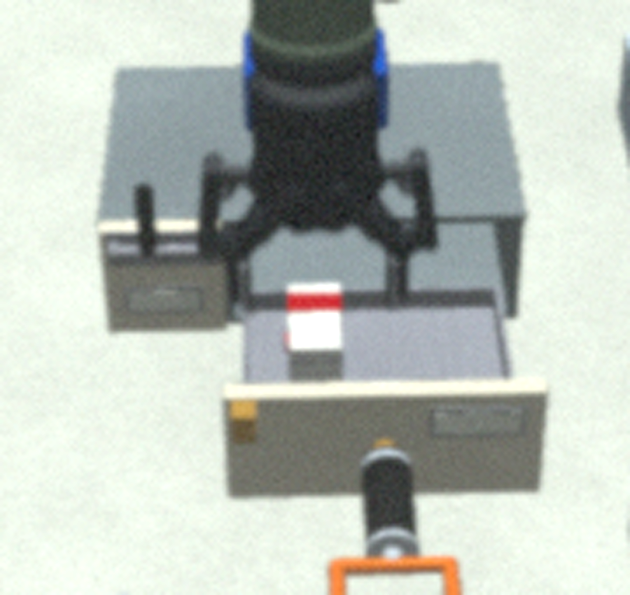

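View pics/t12.png

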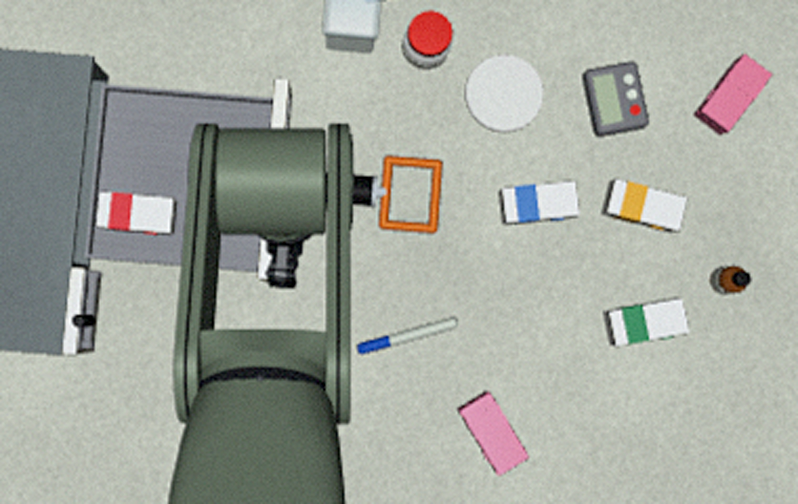

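Run:
```python
from p import *
c=cam("top")
Q=lambda L:np.array(L)/2.1+[180,130]
def loc(X):
    a=np.radians(-4.3);d=X[:,:2]-[609,237.3];return np.c_[d[:,0]*np.cos(a)+d[:,1]*np.sin(a),-d[:,0]*np.sin(a)+d[:,1]*np.cos(a)]
print("red local",loc(onz(c,Q([[99,192],[174,200],[171,234],[97,228]]),48)).round(1))
for n,L in dict(blue=[[502,187],[576,181],[579,216],[505,223]],yellow=[[612,179],[687,198],[680,231],[605,212]],green=[[607,311],[684,301],[689,333],[612,345]]).items():
    X=onz(c,Q(L),32); e=(X[0]+X[3]-X[1]-X[2]); print(n,X.mean(0).round(1),np.degrees(np.arctan2(e[1],e[0])).round(1))
```

```text
red local [[-24.8  -9.8]
 [-26.8 -94.2]
 [-64.9 -94.5]
 [-65.1 -11.6]]
blue [ 578.1 -265.2   32. ] 95.5
yellow [ 575.4 -383.3   32. ] 76.0
green [ 444.  -383.6   32. ] 98.6
```

Red is in its slot, at about local (-45, -52) flat. Now blue.

arm_command --plan '[[[-1,-45,8,10,0,0,-1.5],[-1,-50,7,12,0,0,-1.5],[-1,-50,6,12,0,0,-1.5],[-1,-48,4,12,0,0,-1.5],[-1,-45,3,12,0,0,-1.5],[-1,-25,1,12,0,0,-1.5],[-1,-8,0,5,0,0,0],[-1,0,0,0,0,0,0]]]'

```text
t: 22.25
eef_pos: [581.8, -253.5, 157.6]
ee_rot: [0.672, 0.741, 0.005, 0.002]
force: [-0.1, -0.5, 0.4]
finger_gap: 0.997
```

```bash
python3 p.py 577.9 -265.5 110 95.3
```

```text
t 22.25 at [ 581.8 -253.5  157.6] yaw 95.6 tilt [0.0095 0.0045] F [-0.1 -0.5  0.4] gap 0.997 q6 -0.53
[-11.7, -5.5, 47.5, 0.6, -0.2, 0.3]
```

arm_command --plan '[[[-1,-10,-5,10,0.6,-0.2,0.3],[-1,-1,0,25,0,0,0],[-1,0,0,25,0,0,0],[-1,0,0,12,0,0,0],[-1,0,0,4,0,0,0],[-1,0,0,0,0,0,0]]]'

```text
t: 23.0
eef_pos: [578.9, -261.8, 81.3]
ee_rot: [0.672, 0.74, -0.0, 0.001]
force: [0.1, -0.2, 0.4]
finger_gap: 1.003
```

```bash
python3 p.py 577.9 -265.5 78 95.3
```

```text
t 23.0 at [ 578.9 -261.8   81.3] yaw 95.5 tilt [ 0.0013 -0.0019] F [ 0.1 -0.2  0.4] gap 1.003 q6 -0.54
[-3.6, -1.4, 3.3, 0.1, 0.1, 0.2]
```

arm_command --plan '[[[-1,-3.5,-1.4,4,0,0,0],[-1,0,0,0,0,0,0],[1,0,0,0,0,0,0],[1,0,0,0,0,0,0],[1,0,0,0,0,0,0],[1,0,0,0,0,0,0],[1,0,0,0,0,0,0]]]'

```text
t: 23.88
eef_pos: [578.9, -266.3, 79.5]
ee_rot: [0.672, 0.74, 0.0, 0.003]
force: [-0.2, -0.6, 0.2]
finger_gap: 0.458
```

```bash
python3 p.py 577.9 -265.5 78 95.3
```

```text
t 23.88 at [ 578.9 -266.3   79.5] yaw 95.5 tilt [ 0.0055 -0.0041] F [-0.2 -0.6  0.2] gap 0.458 q6 -0.54
[0.9, -1.0, 1.5, 0.3, 0.3, 0.2]
```

arm_command --plan '[[[1,0,0,-20,0,0,0],[1,0,0,-40,0,0,0],[1,10,2,-50,0,0,0],[1,30,5,-25,0,0,1],[1,50,16,-5,0,0,1.2],[1,52,16,0,0,0,1.4],[1,53,15,0,0,0,1.4],[1,54,14,0,0,0,1.4]]]'

```text
t: 24.88
eef_pos: [633.7, -10.7, 221.0]
ee_rot: [0.717, 0.697, -0.0, 0.001]
force: [0.5, -0.1, -2.0]
finger_gap: 0.459
```

```bash
python3 p.py 651 182 200 85.7
```

```text
t 24.88 at [633.7 -10.7 221. ] yaw 88.4 tilt [ 0.0015 -0.002 ] F [ 0.5 -0.1 -2. ] gap 0.459 q6 -0.01
[48.3, 3.0, 5.2, 0.0, 0.0, 0.7]
[48.3, 2.4, 5.2, 0.0, 0.0, 0.7]
[48.3, 1.8, 5.2, 0.0, 0.0, 0.7]
[48.4, 1.3, 5.2, 0.0, 0.0, 0.7]
```

arm_command --plan '[[[1,50,3,5,0,0,0.7],[1,50,2,5,0,0,0.7],[1,40,2,5,0,0,0.7],[1,25,1,8,0,0,0.7],[1,10,0,12,0,0,0],[1,0,0,12,0,0,0],[1,0,0,0,0,0,0]]]'

```text
t: 25.75
eef_pos: [648.2, 172.2, 168.2]
ee_rot: [0.732, 0.681, -0.003, 0.0]
force: [0.5, -0.2, -2.1]
finger_gap: 0.453
```

```bash
python3 p.py 651 182 120 85.7;python3 - <<'E'
from h import *
c=cam("side");crop(c,220,100,400,270,3.5,"s13.png")
E
```

```text
t 25.75 at [648.2 172.2 168.2] yaw 85.9 tilt [-0.0036 -0.0038] F [ 0.5 -0.2 -2.1] gap 0.453 q6 0.32
[10.1, 2.3, 48.2, -0.2, 0.2, 0.2]
```

View pics/s13.png

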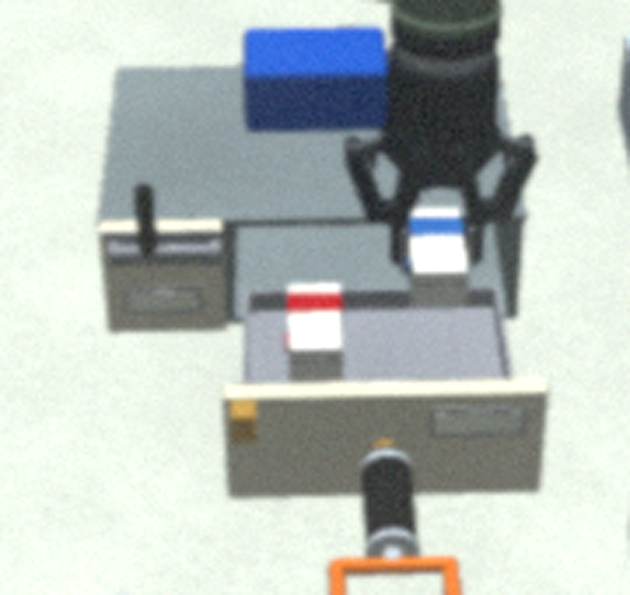

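arm_command --plan '[[[1,8,2,10,0,0,0],[1,3,0,22,0,0,0],[1,0,0,20,0,0,0],[1,0,0,8,0,0,0],[1,0,0,2,0,0,0],[1,0,0,0,0,0,0]]]'

```text
t: 26.55
eef_pos: [654.0, 181.4, 106.8]
ee_rot: [0.734, 0.679, 0.001, 0.002]
force: [0.1, 0.3, -1.1]
finger_gap: 0.463
```

```bash
python3 p.py 651 182 96 85.7
```

```text
t 26.55 at [654.  181.4 106.8] yaw 85.6 tilt [ 0.0035 -0.0018] F [ 0.1  0.3 -1.1] gap 0.463 q6 0.33
[0.3, -3.0, 10.8, 0.2, 0.1, -0.1]
```

arm_command --plan '[[[1,0,-3,5,0,0,0],[1,0,0,5,0,0,0],[1,0,0,2,0,0,0],[1,0,0,2,0,0,0],[1,0,0,1,0,0,0]]]'

```text
t: 27.18
eef_pos: [651.5, 181.9, 95.5]
ee_rot: [0.734, 0.679, 0.002, 0.003]
force: [-1.3, -1.0, 2.2]
finger_gap: 0.459
```

arm_command --plan '[[[-0.2,0,0,0.5,0,0,0],[-0.2,0,0,0,0,0,0],[-0.2,0,0,-20,0,0,0],[-0.2,0,0,-50,0,0,0],[-0.2,-10,0,-50,0,0,0],[-1,-40,0,-10,0,0,0],[-1,-55,0,0,0,0,0],[-1,-55,0,0,0,0,0]]]'

```text
t: 28.18
eef_pos: [640.2, 22.8, 228.3]
ee_rot: [0.731, 0.682, 0.004, 0.004]
force: [1.1, 0.1, 0.0]
finger_gap: 1.0
```

```bash
python3 p.py 575.6 -383.5 160 76.3
python3 - <<'E'
from h import *
c=cam("side");crop(c,220,100,400,270,3.5,"s14.png")
c=cam("top");crop(c,180,130,560,370,2.1,"t14.png")
E
```

```text
t 28.18 at [640.2  22.8 228.3] yaw 86.0 tilt [ 0.0112 -0.0006] F [1.1 0.1 0. ] gap 1.0 q6 0.09
[-51.2, -4.6, 8.5, 0.1, -0.0, 1.2]
[-51.3, -3.5, 8.5, 0.1, -0.0, 1.2]
[-51.4, -2.4, 8.5, 0.1, -0.0, 1.2]
[-51.4, -1.3, 8.5, 0.1, -0.0, 1.2]
[-51.4, -0.2, 8.5, 0.1, -0.0, 1.2]
[-51.4, 0.9, 8.5, 0.1, -0.0, 1.2]
[-51.4, 2.0, 8.5, 0.1, -0.0, 1.2]
[-51.3, 3.1, 8.5, 0.1, -0.0, 1.2]
```

View pics/t14.png

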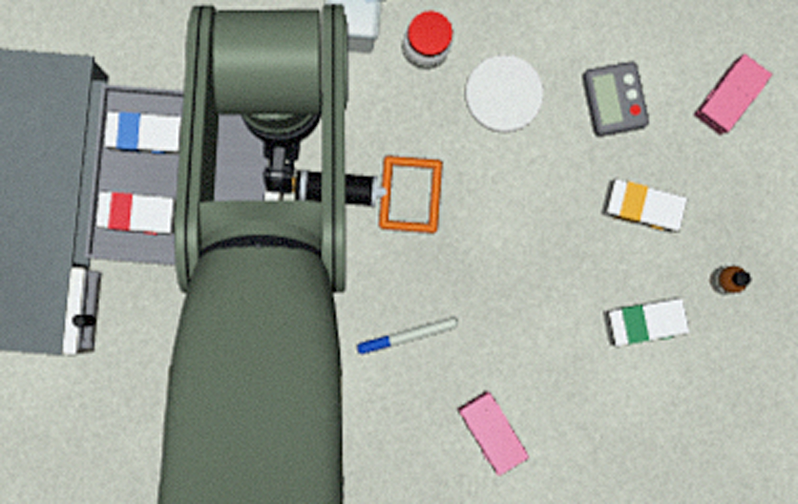

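Blue at (142,132) and red at (134,212) lie side by side in the tray. Yellow at (645,205) and green at (647,322) haven't moved. Next is yellow.

arm_command --plan '[[[-1,-51,-5,5,0,0,1.2],[-1,-52,-3,8,0,0,1.2],[-1,-52,-2,8,0,0,1.2],[-1,-52,-1,8,0,0,1.2],[-1,-52,0,8,0,0,1.2],[-1,-50,1,8,0,0,1.2],[-1,-45,2,8,0,0,1.2],[-1,-25,2,8,0,0,1.2]]]'

```text
t: 29.28
eef_pos: [582.9, -361.8, 164.4]
ee_rot: [0.788, 0.616, 0.006, 0.005]
force: [-0.7, 1.1, 0.0]
finger_gap: 0.999
```

```bash
python3 p.py 575.6 -383.5 110 76.3
```

```text
t 29.27 at [ 582.9 -361.8  164.4] yaw 76.0 tilt [ 0.0165 -0.0001] F [-0.7  1.1  0. ] gap 0.999 q6 -0.34
[-11.5, -1.3, 27.1, 0.5, -0.1, -0.2]
[-11.5, -1.2, 27.1, 0.5, -0.1, -0.2]
```

arm_command --plan '[[[-1,-12,-2,5,0.8,0,0],[-1,-3,0,20,0,0,0],[-1,0,0,25,0,0,0],[-1,0,0,18,0,0,0],[-1,0,0,6,0,0,0],[-1,0,0,0,0,0,0]]]'

```text
t: 30.02
eef_pos: [578.6, -370.8, 84.1]
ee_rot: [0.787, 0.617, 0.002, -0.003]
force: [0.1, 0.4, 0.2]
finger_gap: 1.001
```

```bash
python3 p.py 575.6 -383.5 78 76.3
```

```text
t 30.02 at [ 578.6 -370.8   84.1] yaw 76.2 tilt [-0.0006  0.0082] F [0.1 0.4 0.2] gap 1.001 q6 -0.35
[-13.1, 0.2, 6.0, -0.1, -0.4, -0.1]
```

arm_command --plan '[[[-1,-10,0,2,0,-0.4,0],[-1,-3.5,0,4,0,0,0],[-1,0,0,0,0,0,0],[-1,0,0,0,0,0,0]]]'

```text
t: 30.52
eef_pos: [576.1, -385.6, 80.0]
ee_rot: [0.787, 0.617, -0.0, 0.001]
force: [0.9, 0.4, 0.1]
finger_gap: 1.006
```

```bash
python3 p.py 575.6 -383.5 78 76.3
python3 - <<'E'
from h import *
c=cam("side");crop(c,220,260,420,440,3.3,"s15.png")
E
```

```text
t 30.52 at [ 576.1 -385.6   80. ] yaw 76.2 tilt [ 0.0013 -0.0016] F [0.9 0.4 0.1] gap 1.006 q6 -0.37
[2.0, -1.0, 2.0, 0.1, 0.1, -0.1]
```

View pics/s15.png

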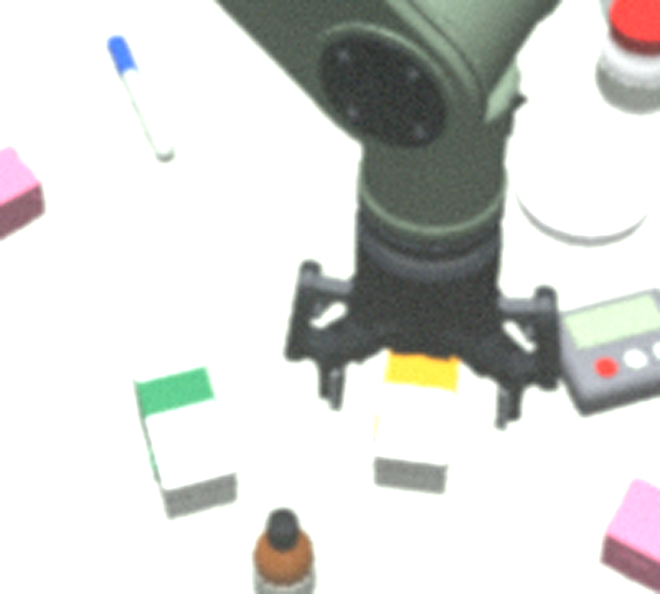

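arm_command --plan '[[[1,1.5,-0.5,1.5,0,0,0],[1,0,0,0,0,0,0],[1,0,0,0,0,0,0],[1,0,0,0,0,0,0],[1,0,0,0,0,0,0]]]'

```text
t: 31.2
eef_pos: [576.2, -383.7, 78.8]
ee_rot: [0.787, 0.617, 0.0, 0.001]
force: [-0.7, -0.4, 0.0]
finger_gap: 0.461
```

```bash
python3 p.py 551.8 91.5 215 85.7
```

```text
t 31.2 at [ 576.2 -383.7   78.8] yaw 76.2 tilt [ 0.0018 -0.002 ] F [-0.7 -0.4  0. ] gap 0.461 q6 -0.36
[50.6, -15.2, -15.2, 0.0, 0.0, -1.1]
[50.9, -14.2, -15.2, 0.0, 0.0, -1.1]
[51.1, -13.3, -15.2, 0.0, 0.0, -1.1]
[51.4, -12.4, -15.2, 0.0, 0.0, -1.1]
[51.6, -11.4, -15.2, 0.0, 0.0, -1.1]
[51.8, -10.5, -15.2, 0.0, 0.0, -1.1]
[52.0, -9.5, -15.2, 0.0, 0.0, -1.1]
[52.2, -8.6, -15.2, 0.0, 0.0, -1.1]
[52.3, -7.6, -15.1, 0.0, 0.0, -1.1]
```

arm_command --plan '[[[1,0,0,-20,0,0,0],[1,0,0,-45,0,0,0],[1,20,-5,-45,0,0,-1.1],[1,45,-13,-25,0,0,-1.2],[1,53,-14,-5,0,0,-1.3],[1,53,-13,0,0,0,-1.3],[1,53,-12,0,0,0,-1.3],[1,53,-10,0,0,0,-1.3]]]'

```text
t: 32.2
eef_pos: [560.7, -95.3, 232.6]
ee_rot: [0.746, 0.666, 0.004, 0.007]
force: [0.4, 0.5, -0.8]
finger_gap: 0.46
```

```bash
python3 p.py 551.8 92 200 85.7
```

```text
t 32.2 at [560.7 -95.3 232.6] yaw 83.5 tilt [ 0.0153 -0.0057] F [ 0.4  0.5 -0.8] gap 0.46 q6 -0.07
[46.3, -7.6, 7.8, 0.2, 0.1, -0.5]
[46.4, -7.1, 7.9, 0.2, 0.1, -0.5]
[46.4, -6.7, 8.0, 0.2, 0.1, -0.5]
[46.5, -6.2, 8.1, 0.2, 0.1, -0.5]
```

arm_command --plan '[[[1,50,-6,2,0.4,0.2,-0.7],[1,50,-6,5,0,0,-0.7],[1,38,-5,6,0,0,-0.7],[1,22,-2,8,0,0,0],[1,8,0,10,0,0,0],[1,0,0,8,0,0,0],[1,0,0,0,0,0,0]]]'

```text
t: 33.08
eef_pos: [558.2, 81.8, 200.5]
ee_rot: [0.731, 0.682, 0.007, 0.007]
force: [0.4, -0.0, -1.0]
finger_gap: 0.459
```

```bash
python3 p.py 551.8 92 150 85.7;python3 - <<'E'
from h import *
c=cam("side");crop(c,220,100,400,270,3.5,"s16.png")
E
```

```text
t 33.08 at [558.2  81.8 200.5] yaw 86.0 tilt [ 0.0204 -0.0012] F [ 0.4 -0.  -1. ] gap 0.459 q6 0.2
[9.8, -8.2, 50.3, 1.2, -0.0, 0.3]
```

View pics/s16.png

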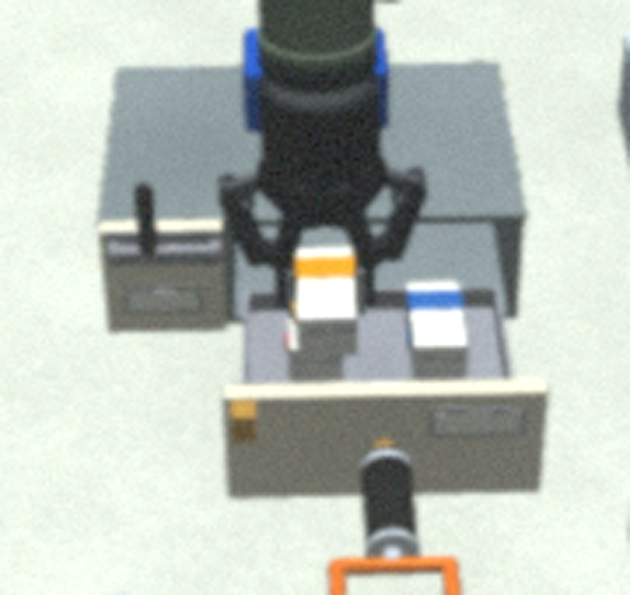

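arm_command --plan '[[[1,9,-6,0,1,0,0],[1,1,-1,4,0,0,0],[1,0,0,20,0,0,0],[1,0,0,20,0,0,0],[1,0,0,10,0,0,0],[1,0,0,0,0,0,0]]]'

```text
t: 33.88
eef_pos: [552.9, 91.4, 146.2]
ee_rot: [0.732, 0.681, 0.002, 0.002]
force: [1.0, 0.4, -1.7]
finger_gap: 0.459
```

```bash
python3 p.py 551.8 92 96 85.7
```

```text
t 33.88 at [552.9  91.4 146.2] yaw 85.9 tilt [0.0055 0.0004] F [ 1.   0.4 -1.7] gap 0.459 q6 0.22
[0.5, -1.4, 50.2, 0.3, -0.0, 0.2]
```

arm_command --plan '[[[1,0.5,-1,12,0.3,0,0.2],[1,0,0,18,0,0,0],[1,0,0,12,0,0,0],[1,0,0,3,0,0,0],[1,0,0,0,0,0,0]]]'

```text
t: 34.5
eef_pos: [553.3, 92.3, 100.7]
ee_rot: [0.734, 0.68, 0.002, 0.001]
force: [-0.1, -0.4, -0.6]
finger_gap: 0.457
```

```bash
python3 p.py 551.8 92 96 85.7
```

```text
t 34.5 at [553.3  92.3 100.7] yaw 85.6 tilt [0.0038 0.0014] F [-0.1 -0.4 -0.6] gap 0.457 q6 0.22
[-0.4, -1.5, 4.7, 0.2, -0.1, -0.1]
```

arm_command --plan '[[[1,0,-1.5,3,0,0,0],[1,0,0,3,0,0,0],[1,0,0,1.5,0,0,0]]]'

```text
t: 34.88
eef_pos: [552.4, 92.6, 94.7]
ee_rot: [0.734, 0.68, 0.003, 0.001]
force: [-2.9, -0.5, 13.7]
finger_gap: 0.463
```

Yellow is on the floor, with 13.7 N of contact force. I'll release and go for green.

arm_command --plan '[[[-0.2,0,0,0,0,0,0],[-0.2,0,0,0,0,0,0],[-0.2,0,0,-20,0,0,0],[-0.2,0,0,-45,0,0,0],[-0.2,0,0,-50,0,0,0],[-1,-40,0,-10,0,0,0],[-1,-55,0,0,0,0,0],[-1,-55,0,0,0,0,0]]]'

```text
t: 35.88
eef_pos: [541.8, -57.7, 224.1]
ee_rot: [0.731, 0.682, 0.004, 0.003]
force: [0.1, 0.3, -1.0]
finger_gap: 1.002
```

```bash
python3 p.py 444.2 -384 160 98.3
python3 - <<'E'
from h import *
c=cam("side");crop(c,220,100,400,270,3.5,"s17.png")
c=cam("top");crop(c,180,130,560,370,2.1,"t17.png")
E
```

```text
t 35.88 at [541.8 -57.7 224.1] yaw 86.0 tilt [0.0107 0.0014] F [ 0.1  0.3 -1. ] gap 1.002 q6 -0.06
[-55.4, -12.6, 10.4, 0.1, -0.0, -2.0]
[-54.9, -14.5, 10.5, 0.1, -0.0, -2.0]
[-54.4, -16.5, 10.5, 0.1, -0.0, -2.0]
[-53.7, -18.4, 10.5, 0.1, -0.0, -2.0]
[-53.0, -20.3, 10.6, 0.1, -0.0, -2.0]
[-52.3, -22.1, 10.6, 0.1, -0.0, -2.0]
```

View pics/t17.png

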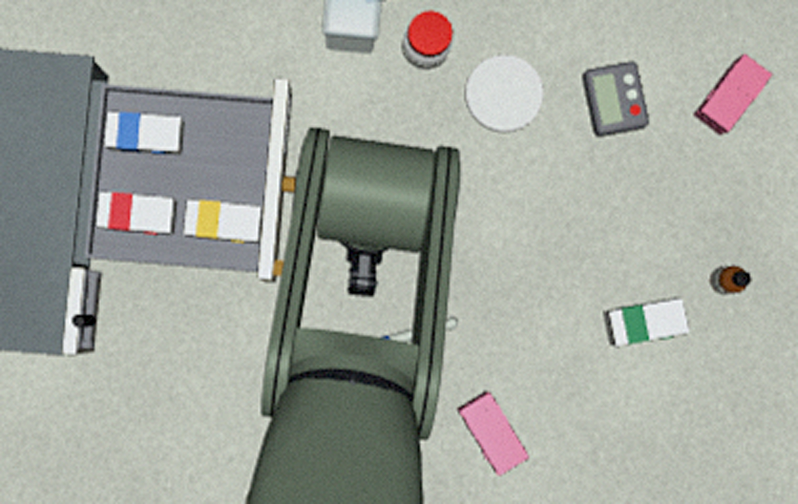

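View pics/s17.png

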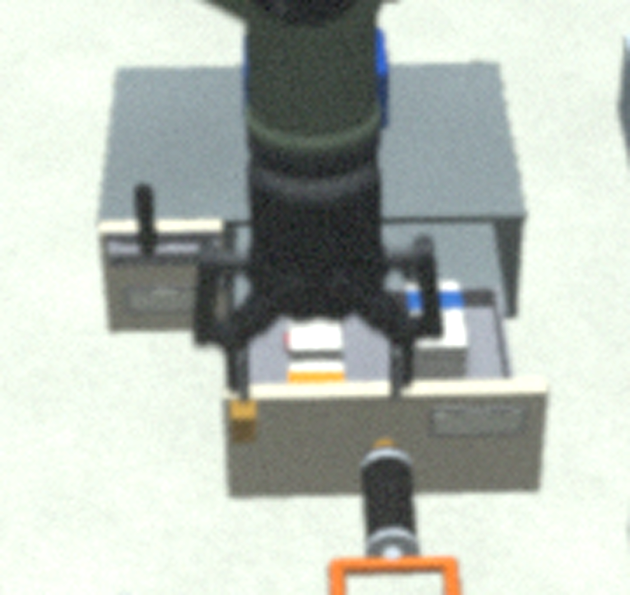

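Yellow lies in front of red, flat and separate, at (222,220) in the crop. Green is unmoved at (647,322). I'll fetch green.

arm_command --plan '[[[-1,-52,-12,8,0,0,-2],[-1,-55,-15,10,0,0,-2],[-1,-54,-17,10,0,0,-2],[-1,-52,-18,10,0,0,-2],[-1,-45,-18,10,0,0,-2],[-1,-25,-12,10,0,0,-2],[-1,-8,-4,5,0,0,0],[-1,0,0,0,0,0,0]]]'

```text
t: 36.98
eef_pos: [449.4, -358.8, 157.6]
ee_rot: [0.655, 0.755, 0.006, 0.005]
force: [0.4, 0.4, 0.0]
finger_gap: 1.001
```

```bash
python3 p.py 444.2 -384 110 98.3
```

```text
t 36.98 at [ 449.4 -358.8  157.6] yaw 98.1 tilt [0.015  0.0017] F [0.4 0.4 0. ] gap 1.001 q6 -0.85
[-24.2, -9.4, 47.4, 0.9, 0.0, -0.2]
```

arm_command --plan '[[[-1,-18,-6,5,0.9,0,-0.2],[-1,-6,-1,20,0,0,0],[-1,-1,0,25,0,0,0],[-1,0,0,14,0,0,0],[-1,0,0,5,0,0,0],[-1,0,0,0,0,0,0]]]'

```text
t: 37.72
eef_pos: [450.0, -385.2, 88.6]
ee_rot: [0.652, 0.759, -0.001, 0.002]
force: [0.1, 0.4, -0.5]
finger_gap: 1.0
```

```bash
python3 p.py 444.2 -384 79 98.3
python3 - <<'E'
from h import *
c=cam("side");crop(c,220,260,420,440,3.3,"s18.png")
E
```

```text
t 37.73 at [ 450.  -385.2   88.6] yaw 98.7 tilt [ 0.0019 -0.0051] F [ 0.1  0.4 -0.5] gap 1.0 q6 -0.88
[2.1, -5.6, 9.5, 0.1, 0.3, 0.4]
```

View pics/s18.png

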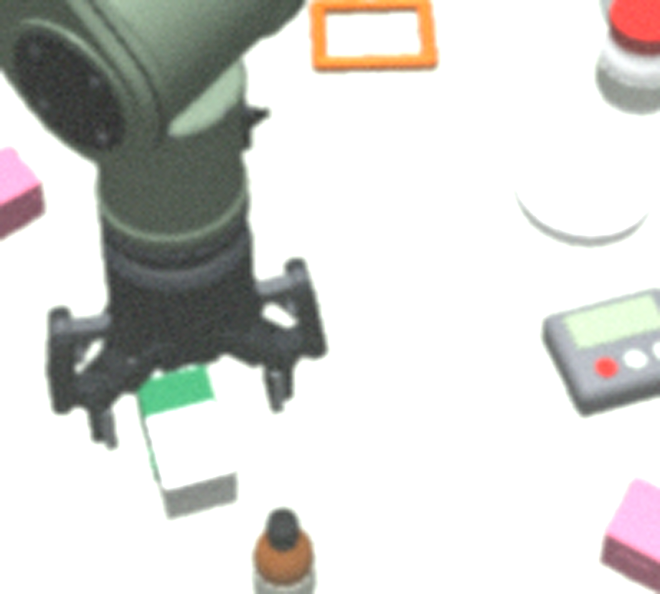

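arm_command --plan '[[[-1,2,-5.5,4,0,0,0],[-1,0,0,6,0,0,0],[-1,0,0,0,0,0,0],[1,0,0,0,0,0,0],[1,0,0,0,0,0,0],[1,0,0,0,0,0,0],[1,0,0,0,0,0,0],[1,0,0,0,0,0,0]]]'

```text
t: 38.78
eef_pos: [444.7, -384.7, 80.3]
ee_rot: [0.652, 0.759, -0.001, 0.005]
force: [-0.2, 0.2, -0.3]
finger_gap: 0.462
```

```bash
python3 p.py 643.5 84.5 215 85.7
```

```text
t 38.77 at [ 444.7 -384.7   80.3] yaw 98.7 tilt [ 0.0052 -0.0082] F [-0.2  0.2 -0.3] gap 0.462 q6 -0.88
[43.3, 26.8, -13.7, 0.0, 0.0, 1.3]
[43.9, 25.8, -13.7, 0.0, 0.0, 1.3]
[44.5, 24.8, -13.7, 0.0, 0.0, 1.3]
[45.0, 23.8, -13.7, 0.0, 0.0, 1.3]
[45.6, 22.7, -13.6, 0.0, 0.0, 1.3]
[46.1, 21.7, -13.6, 0.0, 0.0, 1.3]
[46.6, 20.6, -13.6, 0.0, 0.0, 1.3]
[47.0, 19.6, -13.6, 0.0, 0.0, 1.3]
[47.5, 18.5, -13.5, 0.0, 0.0, 1.3]
[47.9, 17.4, -13.5, 0.0, 0.0, 1.3]
```

arm_command --plan '[[[1,0,0,-20,0,0,0],[1,0,0,-45,0,0,0],[1,15,9,-45,0,0,1.3],[1,40,22,-25,0,0,1.6],[1,47,25,-5,0,0,1.6],[1,48,24,0,0,0,1.6],[1,49,23,0,0,0,1.6],[1,50,22,0,0,0,1.6]]]'

```text
t: 39.78
eef_pos: [552.6, -122.1, 222.3]
ee_rot: [0.716, 0.698, -0.0, 0.004]
force: [0.3, -0.2, -0.7]
finger_gap: 0.464
```

```bash
python3 p.py 643.5 84.5 205 85.7
```

```text
t 39.77 at [ 552.6 -122.1  222.3] yaw 88.6 tilt [ 0.0053 -0.0062] F [ 0.3 -0.2 -0.7] gap 0.464 q6 -0.21
[52.2, 21.4, 4.1, 0.1, 0.1, 0.7]
[52.5, 20.8, 4.2, 0.1, 0.1, 0.7]
[52.7, 20.1, 4.2, 0.1, 0.1, 0.7]
[53.0, 19.4, 4.3, 0.1, 0.1, 0.7]
```

arm_command --plan '[[[1,52,21,4,0,0,0.7],[1,53,21,4,0,0,0.7],[1,48,20,4,0,0,0.7],[1,30,12,4,0,0,0.7],[1,12,5,4,0,0,0],[1,2,0,0,0,0,0],[1,0,0,0,0,0,0]]]'

```text
t: 40.65
eef_pos: [641.5, 80.0, 198.8]
ee_rot: [0.731, 0.682, -0.002, 0.003]
force: [-0.3, 0.3, 0.2]
finger_gap: 0.46
```

```bash
python3 p.py 643.5 84.5 190 85.7;python3 - <<'E'
from h import *
c=cam("side");crop(c,220,100,400,270,3.5,"s19.png")
E
```

```text
t 40.65 at [641.5  80.  198.8] yaw 86.0 tilt [ 0.0019 -0.0077] F [-0.3  0.3  0.2] gap 0.46 q6 0.18
[4.7, 1.7, 8.8, 0.1, 0.4, 0.3]
```

View pics/s19.png

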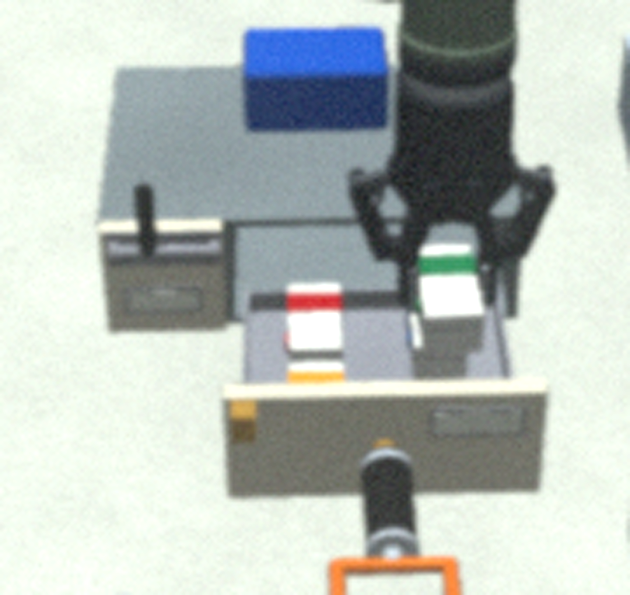

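arm_command --plan '[[[1,4.5,2,0,0,0.4,0.3],[1,0.5,0,4,0,0,0],[1,0,0,20,0,0,0],[1,0,0,25,0,0,0],[1,0,0,18,0,0,0],[1,0,0,8,0,0,0],[1,0,0,0,0,0,0]]]'

```text
t: 41.58
eef_pos: [644.2, 81.1, 123.1]
ee_rot: [0.735, 0.678, 0.002, 0.002]
force: [-1.0, -0.7, -1.9]
finger_gap: 0.463
```

```bash
python3 p.py 643.5 84.5 97 85.7
```

```text
t 41.58 at [644.2  81.1 123.1] yaw 85.4 tilt [ 0.0051 -0.0006] F [-1.  -0.7 -1.9] gap 0.463 q6 0.19
[3.4, -1.1, 26.1, 0.3, 0.0, -0.3]
```

arm_command --plan '[[[1,3.5,-1,6,0,0,-0.3],[1,0,0,10,0,0,0],[1,0,0,6,0,0,0],[1,0,0,2,0,0,0],[1,0,0,0,0,0,0]]]'

```text
t: 42.2
eef_pos: [644.5, 85.1, 99.2]
ee_rot: [0.733, 0.68, 0.003, 0.003]
force: [0.0, 0.6, -1.2]
finger_gap: 0.461
```

```bash
python3 p.py 643.5 84.5 97 85.7
```

```text
t 42.2 at [644.5  85.1  99.2] yaw 85.7 tilt [ 0.0083 -0.0002] F [ 0.   0.6 -1.2] gap 0.461 q6 0.19
[-0.6, -1.0, 2.2, 0.5, -0.0, -0.0]
```

arm_command --plan '[[[1,0,-1,2,0.4,0,0],[1,0,0,1.5,0,0,0],[1,0,0,1,0,0,0]]]'

```text
t: 42.58
eef_pos: [643.6, 85.3, 96.3]
ee_rot: [0.733, 0.68, 0.001, 0.0]
force: [-3.2, 0.5, 7.4]
finger_gap: 0.462
```

arm_command --plan '[[[-0.2,0,0,0,0,0,0],[-0.2,0,0,0,0,0,0],[-0.2,0,0,-20,0,0,0],[-0.2,0,0,-45,0,0,0],[-0.2,0,0,-50,0,0,0],[0.2,-35,0,-10,0,0,0],[0.2,-50,0,0,0,0,0],[0.2,-55,0,0,0,0,0]]]'

```text
t: 43.58
eef_pos: [634.4, -54.1, 224.8]
ee_rot: [0.731, 0.683, 0.002, 0.002]
force: [0.6, -0.4, -0.8]
finger_gap: 0.4
```

```bash
python3 p.py 581.5 -147 220 -4.3
python3 - <<'E'
from h import *
c=cam("side");crop(c,220,100,400,270,3.5,"s20.png")
c=cam("top");crop(c,180,130,560,370,2.1,"t20.png")
E
```

```text
t 43.58 at [634.4 -54.1 224.8] yaw 86.1 tilt [0.0056 0.0004] F [ 0.6 -0.4 -0.8] gap 0.4 q6 -0.04
[-10.7, -5.2, 0.5, 0.0, -0.0, 10.0]
[-11.4, -3.2, 0.5, 0.0, -0.0, 10.0]
[-11.8, -1.2, 0.5, 0.0, -0.0, 10.0]
[-11.8, 0.9, 0.5, 0.0, -0.0, 10.0]
[-11.5, 3.0, 0.5, 0.0, -0.0, 10.0]
[-10.8, 4.9, 0.5, 0.0, -0.0, 10.0]
[-9.8, 6.7, 0.5, 0.0, -0.0, 10.0]
[-8.5, 8.3, 0.5, 0.0, -0.0, 10.0]
[-6.9, 9.7, 0.5, 0.0, -0.0, 10.0]
```

View pics/t20.png

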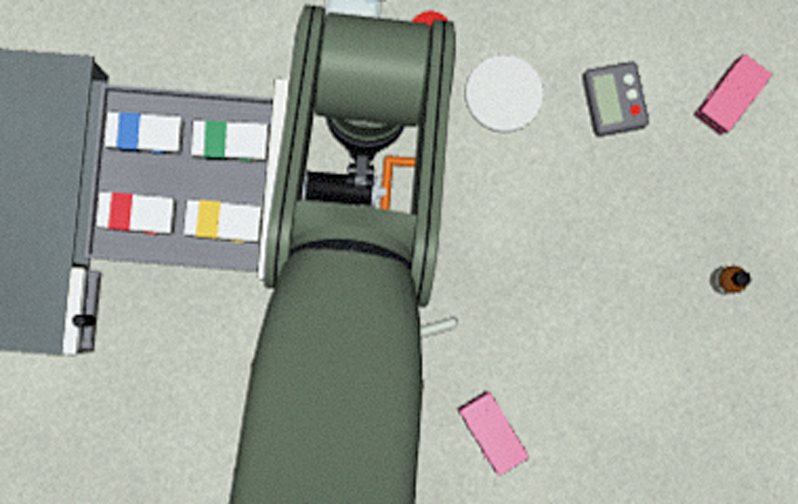

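All four boxes lie flat in the tray, in two rows of two: blue (142,132), green (229,139), red (135,213), yellow (223,220). Back to the gauge handle to push the drawer shut.

arm_command --plan '[[[0.2,-8,-5,0,0,0,10],[0.2,-11,-3,0,0,0,10],[0.2,-12,-1,0,0,0,10],[0.2,-12,1,0,0,0,10],[0.2,-11,3,0,0,0,10],[0.2,-10,5,0,0,0,10],[0.2,-9,6,0,0,0,10],[0.2,-6,5,0,0,0,10]]]'

```text
t: 44.68
eef_pos: [588.4, -129.9, 222.7]
ee_rot: [1.0, 0.027, 0.002, -0.001]
force: [-0.2, -0.4, 0.3]
finger_gap: 0.404
```

```bash
python3 p.py 581.9 -145 150 -4.3
```

```text
t 44.67 at [ 588.4 -129.9  222.7] yaw 3.1 tilt [0.0043 0.0014] F [-0.2 -0.4  0.3] gap 0.404 q6 1.28
[-3.8, 7.4, 36.3, -0.0, -0.1, 3.7]
[-3.2, 7.6, 36.3, -0.0, -0.1, 3.7]
```

arm_command --plan '[[[0.2,-3,7,0,0,0,3.7],[0.2,-2,5,15,0,0,1],[0.2,0,0,25,0,0,0],[0.2,0,0,15,0,0,0],[0.2,0,0,0,0,0,0]]]'

```text
t: 45.3
eef_pos: [583.5, -140.5, 163.3]
ee_rot: [1.0, -0.015, 0.001, -0.001]
force: [0.4, 0.4, -0.4]
finger_gap: 0.402
```

```bash
python3 p.py 581.9 -145 104 -4.3;python3 - <<'E'
from h import *
c=cam("side");crop(c,220,140,400,300,3.5,"s21.png")
E
```

```text
t 45.3 at [ 583.5 -140.5  163.3] yaw -1.7 tilt [0.0026 0.0029] F [ 0.4  0.4 -0.4] gap 0.402 q6 1.34
[-0.8, 2.4, 29.6, -0.1, -0.1, 1.3]
[-0.7, 2.3, 29.6, -0.1, -0.1, 1.3]
```

View pics/s21.png

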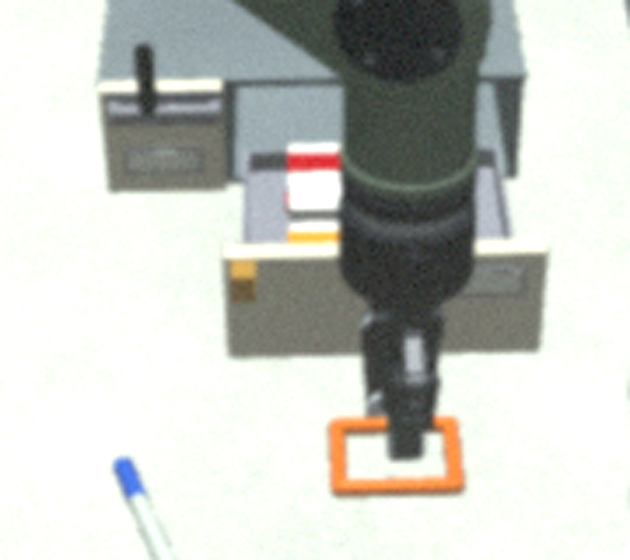

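Run:
```python
from h import *
c=cam("side"); print(onz(c,[[333.4,279.1]],50))
```

```text
[[ 580.57605677 -143.67018974   50.        ]]
```

arm_command --plan '[[[0.2,-1,4,0,0,0,2.4],[0.2,0,1,15,0,0,0],[0.2,0,0,22,0,0,0],[0.2,0,0,18,0,0,0],[0.2,0,0,4,0,0,0],[0.2,0,0,0,0,0,0]]]'

```text
t: 46.15
eef_pos: [584.6, -146.7, 104.9]
ee_rot: [0.999, -0.038, 0.005, -0.001]
force: [0.5, 0.1, 0.1]
finger_gap: 0.396
```

```bash
python3 p.py 581.9 -145 104 -4.3
```

```text
t 46.15 at [ 584.6 -146.7  104.9] yaw -4.3 tilt [0.0105 0.0007] F [0.5 0.1 0.1] gap 0.396 q6 1.38
[-2.9, -1.5, 0.9, -0.1, -0.6, -0.0]
```

arm_command --plan '[[[0.2,-3,-1.5,0,0,-0.6,0],[1,0,0,0,0,0,0],[1,0,0,0,0,0,0],[1,0,0,0,0,0,0],[1,0,0,0,0,0,0]]]' --grip_force 60

```text
t: 46.78
eef_pos: [582.2, -144.9, 106.3]
ee_rot: [0.999, -0.038, 0.001, -0.0]
force: [0.3, 0.5, -1.5]
finger_gap: 0.105
```

```bash
python3 p.py 596.9 53.9 104 -4.3
```

```text
t 46.77 at [ 582.2 -144.9  106.3] yaw -4.3 tilt [0.0022 0.0009] F [ 0.3  0.5 -1.5] gap 0.105 q6 1.38
[-0.1, -49.8, 0.6, -0.0, -0.0, -0.0]
[-0.1, -49.8, 0.6, -0.0, -0.0, -0.0]
[-0.1, -49.8, 0.6, -0.0, -0.0, -0.0]
[-0.1, -49.8, 0.6, -0.0, -0.0, -0.0]
```

arm_command --plan '[[[1,0,-6,0,0,0,0],[1,0,-12,0,0,0,0],[1,0,-18,0,0,0,0],[1,0,-20,0,0,0,0],[1,0,-20,0,0,0,0],[1,0,-20,0,0,0,0],[1,0,-20,0,0,0,0],[1,0,-18,0,0,0,0]]]'

```text
t: 47.78
eef_pos: [592.6, -3.2, 106.3]
ee_rot: [0.999, -0.037, 0.001, 0.0]
force: [1.4, -3.0, -0.5]
finger_gap: 0.104
```

```bash
python3 p.py 596.9 53.9 104.3 -4.3
```

```text
t 47.77 at [592.6  -3.2 106.3] yaw -4.3 tilt [ 0.0025 -0.001 ] F [ 1.4 -3.  -0.5] gap 0.104 q6 1.62
[0.0, -57.3, 2.0, 0.0, -0.1, 0.0]
```

arm_command --plan '[[[1,0,-16,0,0,0,0],[1,0,-13,0,0,0,0],[1,0,-9,0,0,0,0],[1,0,-6,0,0,0,0],[1,0,-4,0,0,0,0],[1,0,-3,0,0,0,0]]]'

```text
t: 48.52
eef_pos: [596.7, 51.9, 106.3]
ee_rot: [0.999, -0.037, 0.001, 0.001]
force: [0.5, -2.6, -0.5]
finger_gap: 0.104
```

```bash
python3 p.py 596.9 53.9 104.3 -4.3
```

```text
t 48.52 at [596.7  51.9 106.3] yaw -4.2 tilt [ 0.0023 -0.0012] F [ 0.5 -2.6 -0.5] gap 0.104 q6 1.71
[0.1, -2.1, 2.0, 0.1, -0.1, 0.1]
```

arm_command --plan '[[[1,0,-3,0,0,0,0],[1,0,-2,0,0,0,0],[1,0,-2,0,0,0,0]]]'

```text
t: 48.9
eef_pos: [596.9, 55.4, 106.3]
ee_rot: [0.999, -0.036, 0.001, 0.004]
force: [0.4, -10.3, -0.4]
finger_gap: 0.102
```

```bash
python3 p.py 596.9 53.9 104.3 -4.3;python3 - <<'E'
from h import *
c=cam("side");crop(c,220,90,400,250,3.5,"s22.png")
E
```

```text
t 48.9 at [596.9  55.4 106.3] yaw -4.1 tilt [ 0.0012 -0.0079] F [  0.4 -10.3  -0.4] gap 0.102 q6 1.73
[0.1, 1.5, 2.0, 0.4, -0.1, 0.2]
```

View pics/s22.png

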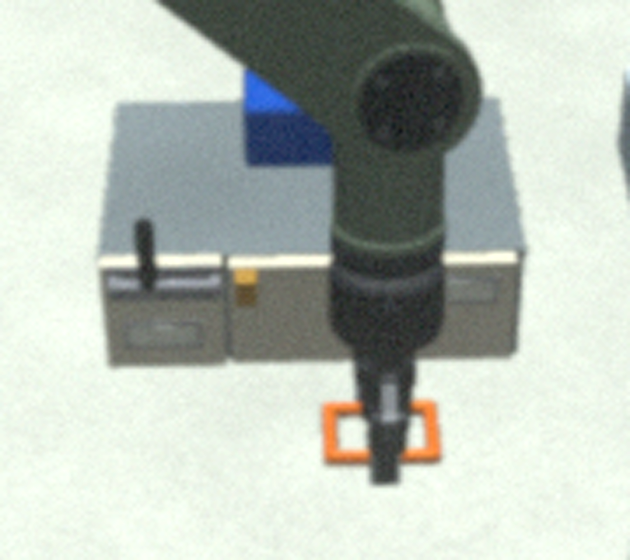

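arm_command --plan '[[[0.2,0,0,0,0,0,0],[0.2,0,0,0,0,0,0],[0.2,0,0,0,0,0,0],[0.2,0,0,-25,0,0,0],[0.2,0,0,-50,0,0,0],[-0.5,0,0,-60,0,0,0],[-1,-10,0,-20,0,0,0]]]'

```text
t: 49.82
eef_pos: [586.5, 58.9, 263.9]
ee_rot: [0.999, -0.037, -0.002, 0.002]
force: [-0.1, 0.6, -0.5]
finger_gap: 0.816
```

Run:
```python
from p import *
c=cam("side"); crop(c,220,90,400,250,3.5,"s23.png"); p=onz(c,[[261.4,155.0]],142)[0]; print("pin",p.round(1)); plan(p[0],227,250,-4.3)
crop(cam("top"),170,200,330,320,5,"t23.png")
```

```text
pin [441.7 223.1 142. ]
t 49.88 at [585.4  59.1 265.3] yaw -4.2 tilt [-0.0032 -0.0045] F [-1.2 -0.8  1.7] gap 0.89 q6 1.73
[-38.9, -39.3, 3.7, 0.1, 0.0, 0.0]
[-38.9, -39.2, 3.8, 0.1, 0.0, 0.0]
[-38.9, -39.2, 3.8, 0.1, 0.0, 0.0]
[-38.9, -39.2, 3.8, 0.1, 0.0, 0.0]
```

View pics/s23.png

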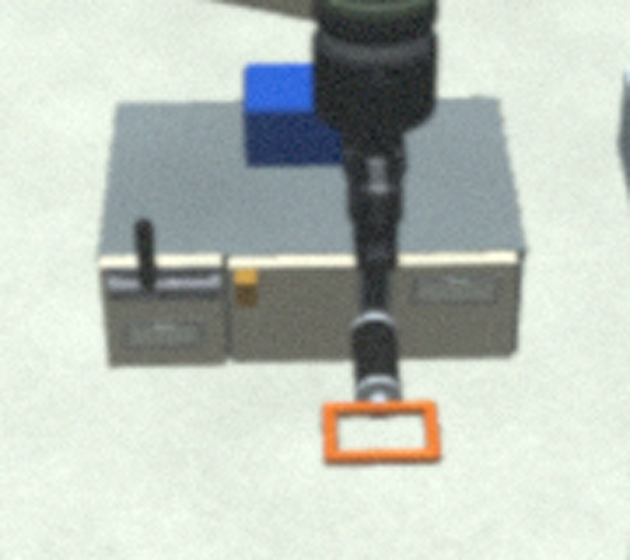

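View pics/t23.png

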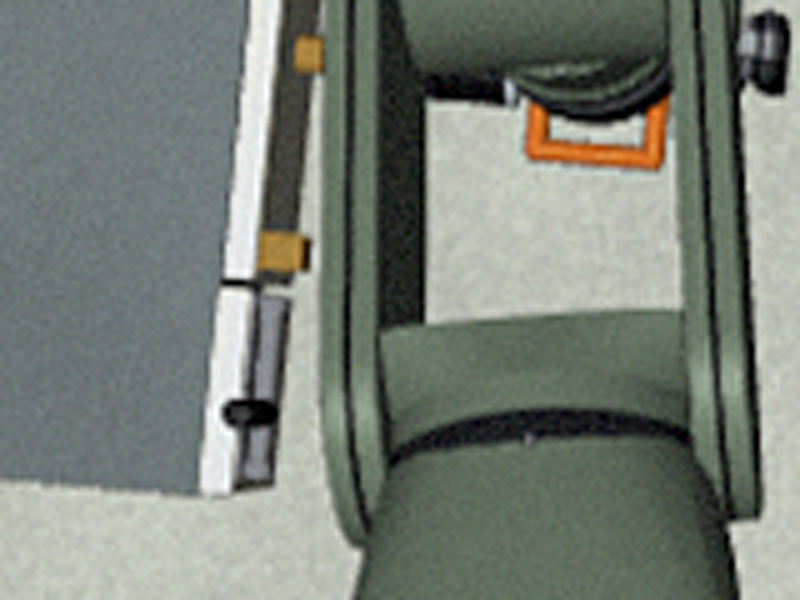

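The drawer is flush with the stile and the bolt is drawn back. Now I'll go over the pin and slide the bolt home.

arm_command --plan '[[[-1,-36,-38,3,0,0,0],[-1,-39,-39,4,0,0,0],[-1,-35,-37,4,0,0,0],[-1,-20,-28,4,0,0,0],[-1,-6,-10,0,0,0,0],[-1,0,0,0,0,0,0],[-1,0,0,0,0,0,0]]]'

```text
t: 50.8
eef_pos: [457.0, 223.7, 239.1]
ee_rot: [0.999, -0.037, -0.007, 0.004]
force: [1.1, -1.0, -0.1]
finger_gap: 0.997
```

```bash
python3 p.py 441.5 226.5 182 -4.3 4
```

```text
t 50.8 at [457.  223.7 239.1] yaw -4.3 tilt [-0.0141 -0.0083] F [ 1.1 -1.  -0.1] gap 0.997 q6 2.08
[-3.7, -0.5, 14.3, 0.1, 0.2, 0.0]
[-3.8, -0.5, 14.3, 0.1, 0.2, 0.0]
[-3.8, -0.5, 14.3, 0.1, 0.2, 0.0]
[-3.9, -0.4, 14.3, 0.1, 0.2, 0.0]
```

arm_command --plan '[[[-1,-12,-2,0,0.4,0.8,0],[-1,-4,0,15,0,0,0],[-1,0,0,20,0,0,0],[-1,0,0,18,0,0,0],[-1,0,0,3,0,0,0],[-1,0,0,0,0,0,0]]]'

```text
t: 51.55
eef_pos: [440.6, 223.7, 183.2]
ee_rot: [0.999, -0.041, 0.002, 0.0]
force: [-0.5, 0.7, -0.2]
finger_gap: 0.998
```

```bash
python3 p.py 441.5 226.5 180 -4.3
```

```text
t 51.55 at [440.6 223.7 183.2] yaw -4.7 tilt [ 0.0046 -0.0007] F [-0.5  0.7 -0.2] gap 0.998 q6 2.1
[0.6, -2.8, 3.2, 0.0, -0.3, -0.4]
```

arm_command --plan '[[[-1,0.5,-3,3,0,-0.3,-0.4],[1,0,0,0,0,0,0],[1,0,0,0,0,0,0],[1,0,0,0,0,0,0],[1,0,0,0,0,0,0],[1,0,0,0,0,0,0],[1,0,0,0,0,0,0]]]'

```text
t: 52.42
eef_pos: [442.7, 228.7, 182.1]
ee_rot: [0.999, -0.038, 0.002, -0.003]
force: [0.2, 1.3, 0.0]
finger_gap: 0.14
```

```bash
python3 p.py 479 225 180 -4.3
```

```text
t 52.42 at [442.7 228.7 182.1] yaw -4.3 tilt [0.0041 0.0053] F [0.2 1.3 0. ] gap 0.14 q6 2.1
[36.5, 1.0, 2.2, -0.3, -0.2, -0.0]
```

arm_command --plan '[[[1,5,0,0,0,0,0],[1,6,0,0,0,0,0],[1,6,0,0,0,0,0],[1,6,0,0,0,0,0],[1,0,0,0,0,0,0]]]'

```text
t: 53.05
eef_pos: [467.1, 226.9, 182.1]
ee_rot: [0.999, -0.038, 0.001, -0.003]
force: [0.5, 2.4, 0.1]
finger_gap: 0.147
```

```bash
python3 p.py 479 225 180 -4.3
```

```text
t 53.05 at [467.1 226.9 182.1] yaw -4.3 tilt [0.003  0.0053] F [0.5 2.4 0.1] gap 0.147 q6 2.07
[12.0, 1.0, 2.1, -0.3, -0.1, -0.0]
```

arm_command --plan '[[[1,5,0,0,0,0,0],[1,5,0,0,0,0,0],[1,4,0,0,0,0,0],[1,2,0,0,0,0,0]]]'

```text
t: 53.55
eef_pos: [480.9, 225.8, 182.0]
ee_rot: [0.999, -0.039, -0.003, -0.003]
force: [-9.4, 5.2, 6.0]
finger_gap: 0.145
```

```bash
python3 p.py 479 225 180 -4.3
python3 - <<'E'
from h import *
crop(cam("side"),240,120,340,200,7,"s24.png"); crop(cam("top"),170,200,330,320,5,"t24.png")
E
```

```text
t 53.55 at [480.9 225.8 182. ] yaw -4.4 tilt [-0.0058  0.0054] F [-9.4  5.2  6. ] gap 0.145 q6 2.06
[-1.8, 1.0, 2.0, -0.3, 0.4, -0.1]
```

View pics/s24.png

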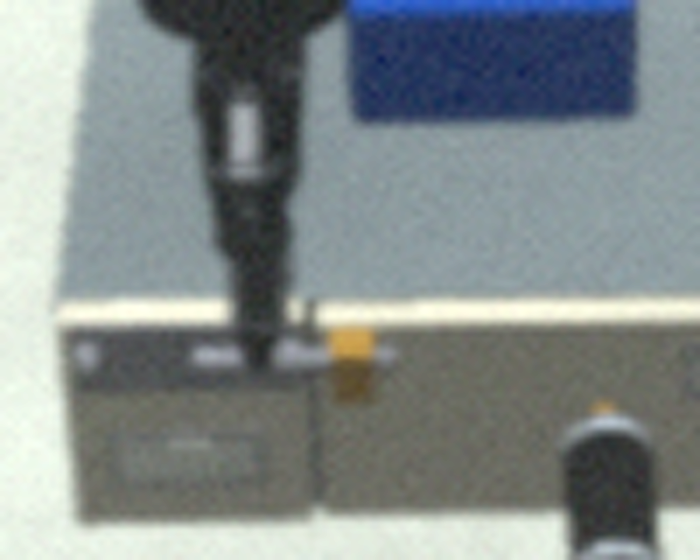

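The bolt is home. The pin moved 38 mm, the force rose to 9 N at the end stop, and the tip shows past the keeper at (390,353) in the crop. I'll release and go to the gauge.

arm_command --plan '[[[1,-0.5,0,0,0,0,0],[-1,0,0,0,0,0,0],[-1,0,0,0,0,0,0],[-1,0,0,-15,0,0,0],[-1,0,0,-40,0,0,0],[0.2,10,10,-20,0,0,0],[0.2,25,30,0,0,0,0],[0.2,35,50,0,0,0,0]]]'

```text
t: 54.65
eef_pos: [546.2, 130.3, 264.1]
ee_rot: [0.999, -0.035, 0.001, -0.003]
force: [0.2, -0.3, 0.4]
finger_gap: 0.404
```

```bash
python3 p.py 596.9 53.9 220 -4.3
python3 - <<'E'
from h import *
crop(cam("side"),240,120,340,200,7,"s25.png")
E
```

```text
t 54.65 at [546.2 130.3 264.1] yaw -4.0 tilt [0.0026 0.0055] F [ 0.2 -0.3  0.4] gap 0.404 q6 1.85
[27.9, 36.4, 21.9, -0.2, -0.1, 0.1]
[28.0, 36.3, 22.0, -0.2, -0.1, 0.1]
```

View pics/s25.png

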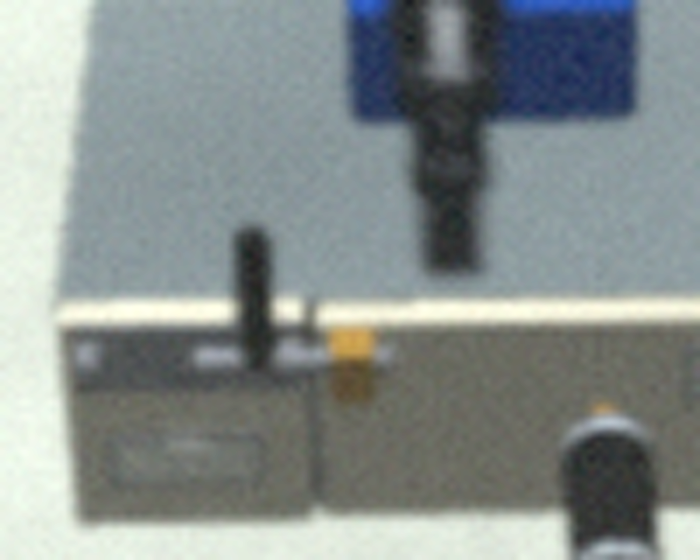

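arm_command --plan '[[[0.2,22,28,10,0,0,0],[0.2,18,22,20,-0.4,-0.2,0.3],[0.2,6,8,20,0,0,0],[0.2,0,0,25,0,0,0],[0.2,0,0,15,0,0,0],[0.2,0,0,0,0,0,0]]]'

```text
t: 55.45
eef_pos: [596.9, 56.8, 178.9]
ee_rot: [0.999, -0.043, 0.007, 0.003]
force: [0.2, -0.7, -0.4]
finger_gap: 0.401
```

```bash
python3 p.py 596.9 54.3 130 -4.3
```

```text
t 55.45 at [596.9  56.8 178.9] yaw -4.9 tilt [ 0.0133 -0.007 ] F [ 0.2 -0.7 -0.4] gap 0.401 q6 1.74
[-0.4, 2.2, 48.9, 0.3, -0.8, -0.6]
```

arm_command --plan '[[[0.2,0,2,10,0.3,-0.8,-0.6],[0.2,0,0,25,0,0,0],[0.2,0,0,20,0,0,0],[0.2,0,0,12,0,0,0],[0.2,0,0,3,0,0,0],[0.2,0,0,0,0,0,0]]]'

```text
t: 56.2
eef_pos: [599.7, 55.4, 110.8]
ee_rot: [0.999, -0.036, 0.004, -0.001]
force: [-0.5, -0.4, -0.4]
finger_gap: 0.401
```

```bash
python3 p.py 596.9 54.3 105 -4.3
```

```text
t 56.2 at [599.7  55.4 110.8] yaw -4.2 tilt [0.0072 0.0008] F [-0.5 -0.4 -0.4] gap 0.401 q6 1.72
[-2.8, 1.3, 5.8, -0.1, -0.4, 0.1]
```

arm_command --plan '[[[0.2,-2.5,1,4,0,-0.4,0],[0.2,0,0,2,0,0,0],[0.2,0,0,0,0,0,0],[1,0,0,0,0,0,0],[1,0,0,0,0,0,0],[1,0,0,0,0,0,0],[1,0,0,0,0,0,0]]]' --grip_force 60

```text
t: 57.08
eef_pos: [597.8, 54.6, 106.3]
ee_rot: [0.999, -0.036, 0.001, -0.001]
force: [-0.4, 0.9, 0.3]
finger_gap: 0.108
```

```bash
python3 p.py 596.9 54.3 105 -4.3
python3 - <<'E'
from h import *
crop(cam("side"),280,170,380,240,7,"s26.png")
crop(cam("top"),220,170,320,250,7,"t26.png")
E
```

```text
t 57.08 at [597.8  54.6 106.3] yaw -4.2 tilt [0.003  0.0016] F [-0.4  0.9  0.3] gap 0.108 q6 1.71
[-0.9, 0.4, 1.3, -0.1, -0.2, 0.1]
```

View pics/s26.png

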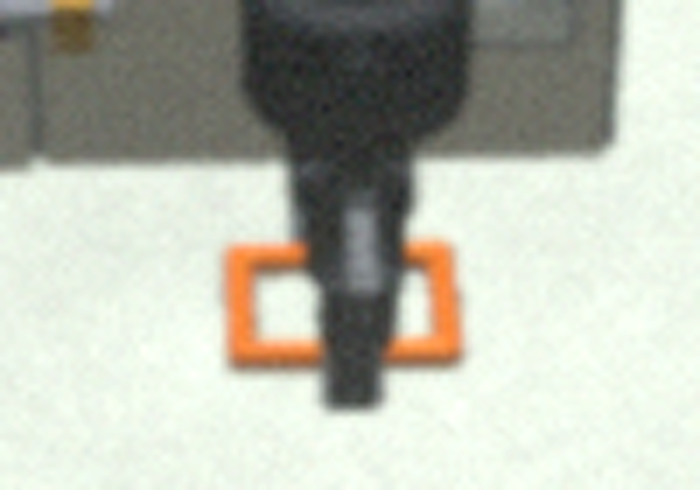

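View pics/t26.png

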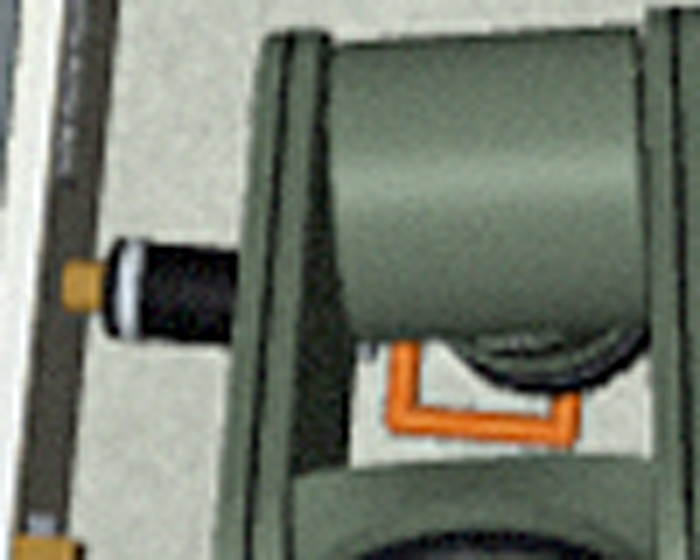

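```bash
cat > favg.py <<'E'
from h import *
import sys
def favg(n):
    F=[];P=[];T=[]
    for i in range(n):
        c=vision.read_camera("side"); o=status.get_obs(); F.append(o["force"]);P.append(o["eef_pos"]);T.append(o["t"])
    F=np.array(F);P=np.array(P); fy=F@np.array([.075,.997,0])
    print("t",round(T[0],2),round(T[-1],2),"Fcaby mean",fy.mean().round(2),"sd",fy.std().round(2),"first/last third",fy[:n//3].mean().round(2),fy[-n//3:].mean().round(2),"P0",P[0].round(2),"P1",P[-1].round(2),"gap",round(o["finger_gap"],3))
favg(int(sys.argv[1]))
E
python3 favg.py 12
```

```text
t 57.23 57.77 Fcaby mean 0.04 sd 0.6 first/last third 0.43 -0.2 P0 [597.82  54.61 106.23] P1 [597.81  54.62 106.24] gap 0.101
```

arm_command --plan '[[[1,0,5,0,0,0,0],[1,0,6,0,0,0,0],[1,0,5,0,0,0,0],[1,0,3,0,0,0,0],[1,0,2,0,0,0,0]]]'

```text
t: 58.4
eef_pos: [596.4, 35.0, 106.2]
ee_rot: [0.999, -0.038, 0.002, -0.004]
force: [-0.1, 6.8, -0.4]
finger_gap: 0.104
```

```bash
python3 favg.py 8; python3 p.py 595.7 27 106 -4.3
python3 - <<'E'
from h import *
crop(cam("side"),280,150,380,240,7,"s27.png")
crop(cam("top"),220,170,320,250,7,"t27.png")
E
```

```text
t 58.45 58.8 Fcaby mean 6.56 sd 0.37 first/last third 6.39 6.75 P0 [596.33  34.84 106.25] P1 [596.35  35.21 106.24] gap 0.101
t 58.8 at [596.4  35.2 106.2] yaw -4.3 tilt [0.0037 0.0072] F [-0.1  7.3 -0.6] gap 0.101 q6 1.68
[-0.0, 8.2, 0.2, -0.4, -0.2, 0.0]
```

View pics/s27.png

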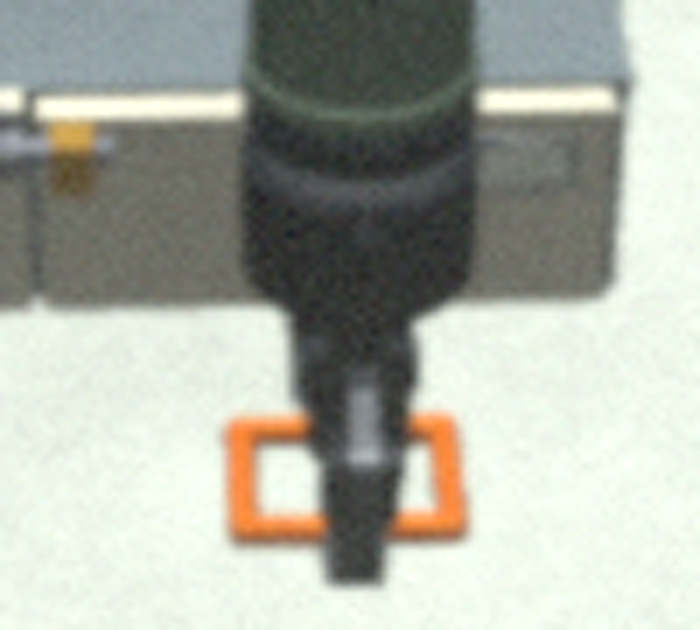

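View pics/t27.png

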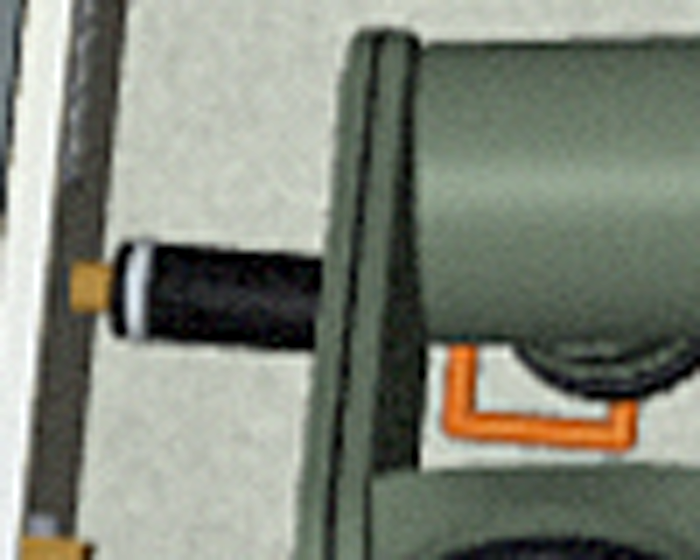

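Force and travel agree so far: 6.6 N is 16.5 mm of stretch, and 16.5 + 3 mm of drawer give = 19.5 mm travel. About 8.5 mm more is needed.

arm_command --plan '[[[1,0,3,0,0,0,0],[1,0,3,0,0,0,0],[1,0,2,0,0,0,0],[1,0,1,0,0,0,0]]]'

```text
t: 59.4
eef_pos: [596.0, 30.2, 106.3]
ee_rot: [0.999, -0.039, 0.002, -0.008]
force: [0.7, 8.7, 0.0]
finger_gap: 0.107
```

```bash
python3 favg.py 8
python3 - <<'E'
from h import *
crop(cam("top"),220,170,320,250,7,"t28.png")
E
```

```text
t 59.45 59.8 Fcaby mean 8.13 sd 0.39 first/last third 8.04 8.35 P0 [595.96  30.21 106.25] P1 [595.96  30.28 106.24] gap 0.1
```

View pics/t28.png

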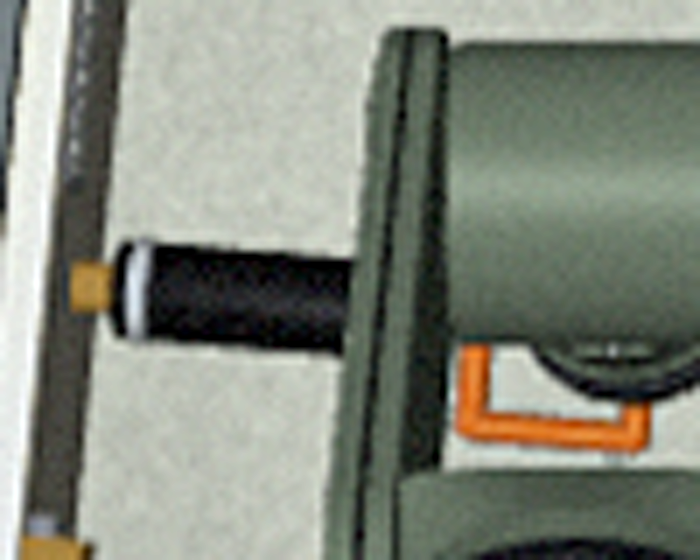

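The mouth is just hidden by the wrist link at (355,300). I'll tilt the hand a little about the bar so the band can be read.

arm_command --plan '[[[1,0,2.5,0,2.7,0,0],[1,0,3,0,2.7,0,0],[1,0,3,0,2.7,0,0],[1,0,2.5,0,2,0,0],[1,0,1,0,0,0,0]]]'

```text
t: 60.48
eef_pos: [595.3, 22.3, 104.4]
ee_rot: [0.994, -0.038, 0.005, -0.102]
force: [0.7, 7.9, 1.9]
finger_gap: 0.106
```

```bash
python3 favg.py 8; python3 p.py 595 20 106 -4.3
python3 - <<'E'
from h import *
crop(cam("top"),220,170,320,250,7,"t29.png")
E
```

```text
t 60.52 60.88 Fcaby mean 7.23 sd 0.45 first/last third 7.48 7.0 P0 [595.34  22.4  104.49] P1 [595.35  22.78 104.5 ] gap 0.105
t 60.88 at [595.4  22.8 104.5] yaw -4.4 tilt [0.0188 0.2026] F [0.7 6.9 0.5] gap 0.105 q6 1.39
[-0.1, 1.2, -1.0, -5.9, -0.1, -0.0]
[-0.1, 1.3, -0.9, -5.9, -0.1, -0.0]
```

View pics/t29.png

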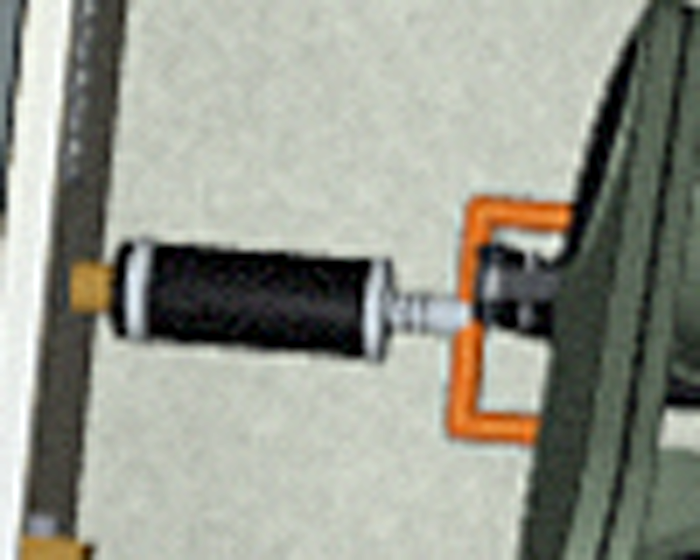

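The mouth is now visible at (388,305), with black rings on the plunger and the red band not yet out. That matches 17.5 mm at 7.0 N. I'll pull about 7.5 mm more.

arm_command --plan '[[[1,0,3,-0.6,0,0,0],[1,0,3,-0.6,0,0,0],[1,0,2.5,-0.5,0,0,0],[1,0,2,-0.4,0,0,0]]]'

```text
t: 61.42
eef_pos: [594.9, 15.9, 104.4]
ee_rot: [0.994, -0.038, 0.005, -0.106]
force: [1.2, 9.4, -1.3]
finger_gap: 0.102
```

```bash
python3 favg.py 6
python3 - <<'E'
from h import *
crop(cam("top"),250,190,310,235,12,"t30.png")
E
```

```text
t 61.48 61.73 Fcaby mean 9.85 sd 0.48 first/last third 9.7 10.15 P0 [594.88  15.83 104.43] P1 [594.87  16.08 104.43] gap 0.099
```

View pics/t30.png

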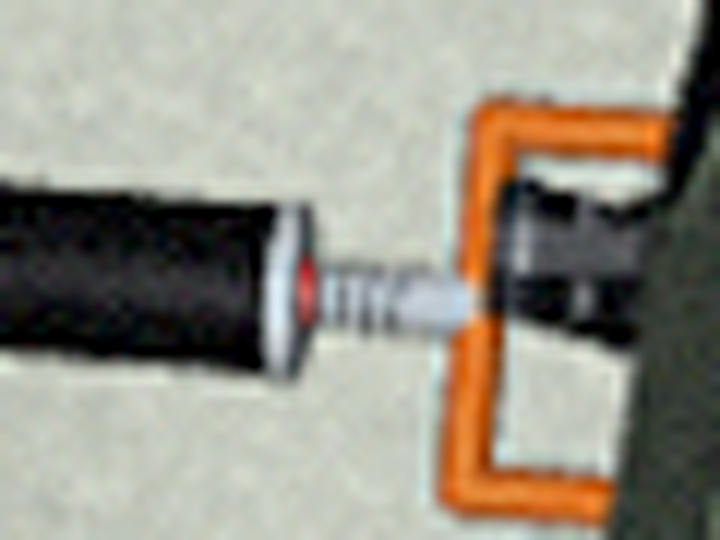

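The red band stands half out at the mouth, at (308,290), and the force averages 9.85 N. The camera calls keep the arm on its target, so I'll hold here and log.

```bash
for i in 1 2 3 4; do python3 favg.py 20; done
python3 - <<'E'
from h import *
crop(cam("top"),250,190,310,235,12,"t31.png")
E
```

```text
t 61.83 62.77 Fcaby mean 9.71 sd 0.52 first/last third 9.96 9.51 P0 [594.91  16.03 104.45] P1 [594.89  16.07 104.45] gap 0.103
t 62.83 63.77 Fcaby mean 9.45 sd 0.69 first/last third 9.27 9.54 P0 [594.88  16.06 104.41] P1 [594.92  16.02 104.43] gap 0.102
t 63.83 64.78 Fcaby mean 9.56 sd 0.42 first/last third 9.59 9.64 P0 [594.87  16.05 104.43] P1 [594.91  16.04 104.44] gap 0.103
t 64.83 65.78 Fcaby mean 9.68 sd 0.46 first/last third 9.96 9.62 P0 [594.89  16.04 104.44] P1 [594.88  16.05 104.43] gap 0.105
```

View pics/t31.png

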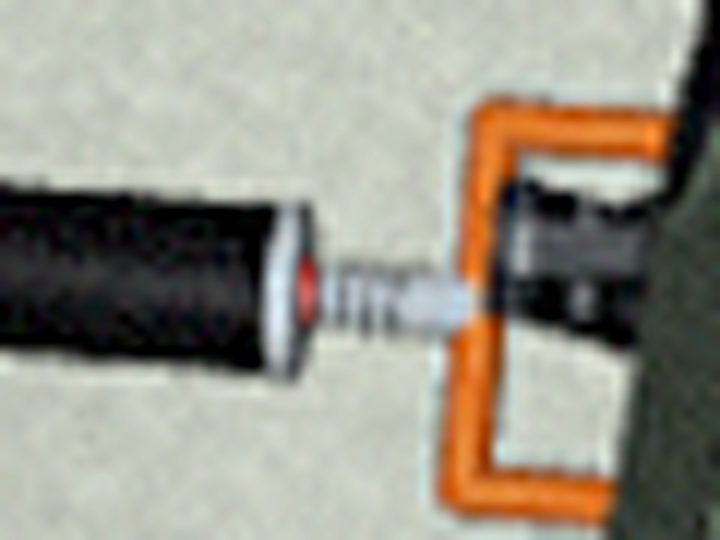

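The force over the hold averaged 9.6 N, which is about 24.0 mm, so it is 1 mm short. I'll nudge 1 mm further and hold again.

arm_command --plan '[[[1,0,2,-0.4,0,0,0]]]'

```text
t: 65.95
eef_pos: [594.9, 15.3, 104.4]
ee_rot: [0.994, -0.038, 0.005, -0.107]
force: [2.4, 10.1, -2.0]
finger_gap: 0.102
```

```bash
for i in 1 2 3 4; do python3 favg.py 20; done
python3 - <<'E'
from h import *
crop(cam("top"),250,190,310,235,12,"t32.png")
E
```

```text
t 66.0 66.95 Fcaby mean 9.98 sd 0.34 first/last third 10.08 9.96 P0 [594.84  15.19 104.4 ] P1 [594.85  15.31 104.41] gap 0.1
t 67.0 67.95 Fcaby mean 9.86 sd 0.44 first/last third 10.06 9.94 P0 [594.82  15.31 104.4 ] P1 [594.85  15.31 104.41] gap 0.105
t 68.0 68.95 Fcaby mean 9.95 sd 0.53 first/last third 9.72 10.0 P0 [594.87  15.31 104.41] P1 [594.85  15.34 104.4 ] gap 0.104
t 69.0 69.95 Fcaby mean 10.03 sd 0.52 first/last third 9.82 10.02 P0 [594.87  15.31 104.42] P1 [594.85  15.32 104.41] gap 0.106
```

View pics/t32.png

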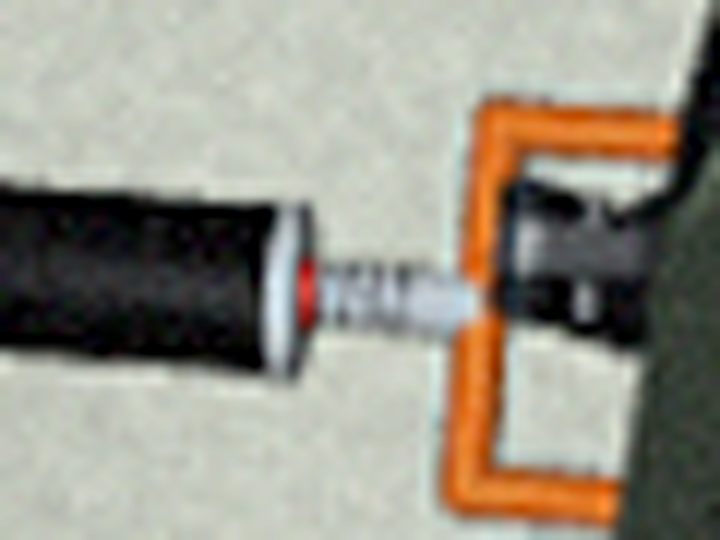

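The gauge held 9.95 N for 4 s with the band at the mouth at (307,293). Now I'll let it back slowly, untilt, and press the drawer fully shut, since it gave about 3 mm against the bolt.

arm_command --plan '[[[1,0,-4,0.9,0,0,0],[1,0,-5,1.1,0,0,0],[1,0,-5,1.1,0,0,0],[1,0,-5,0.8,-3,0,0],[1,0,-5,0.5,-3,0,0],[1,0,-5,0,-3,0,0],[1,0,-4,0,-3,0,0],[1,0,0,0,0,0,0]]]'

```text
t: 71.0
eef_pos: [597.5, 49.4, 105.7]
ee_rot: [0.999, -0.039, 0.001, 0.0]
force: [0.6, 0.6, -0.6]
finger_gap: 0.102
```

```bash
python3 favg.py 4; python3 p.py 597 54.4 106 -4.3
```

```text
t 71.05 71.2 Fcaby mean 1.52 sd 0.41 first/last third 1.34 1.72 P0 [597.45  49.   105.78] P1 [597.38  48.42 105.75] gap 0.102
t 71.2 at [597.4  48.4 105.8] yaw -4.5 tilt [ 0.0012 -0.0003] F [-0.2  1.2 -0.2] gap 0.102 q6 1.71
[-0.9, -5.9, -0.2, 0.0, -0.1, -0.2]
```

arm_command --plan '[[[1,0,-3,0,0,0,0],[1,0,-2,0,0,0,0],[1,0,-2,0,0,0,0],[1,0,-2,0,0,0,0]]]'

```text
t: 71.7
eef_pos: [597.9, 55.1, 105.8]
ee_rot: [0.999, -0.04, 0.0, 0.001]
force: [0.5, -6.8, 0.4]
finger_gap: 0.099
```

```bash
python3 favg.py 4
```

```text
t 71.75 71.9 Fcaby mean -4.78 sd 0.79 first/last third -3.51 -4.98 P0 [597.94  55.1  105.75] P1 [597.91  55.09 105.75] gap 0.101
```

arm_command --plan '[[[1,0,-2,0,0,0,0],[0.2,0,0,0,0,0,0],[0.2,0,0,0,0,0,0],[0.2,0,0,0,0,0,0],[0.2,0,0,-25,0,0,0],[0.2,0,0,-50,0,0,0],[0.2,-10,0,-60,0,0,0],[0.2,-60,0,-20,0,0,0]]]'

```text
t: 72.9
eef_pos: [531.1, 63.5, 263.3]
ee_rot: [0.999, -0.04, -0.0, 0.002]
force: [-1.8, 1.1, 0.8]
finger_gap: 0.398
```

arm_command --plan '[[[0.2,-60,50,0,0,0,0],[0.2,-50,55,0,0,0,0],[0.2,-30,55,0,0,0,0],[0.2,-10,55,0,0,0,0],[0.2,0,55,0,0,0,0],[0.2,0,40,0,0,0,0],[0.2,0,20,0,0,0,0],[0.2,0,0,0,0,0,0]]]'

```text
t: 73.9
eef_pos: [369.3, -243.1, 267.8]
ee_rot: [0.999, -0.037, 0.007, 0.002]
force: [-0.6, 0.7, 0.3]
finger_gap: 0.396
```

```bash
python3 p.py 400 -200 270 -4.3 | head -1
python3 - <<'E'
from h import *
cv2.imwrite("pics/side_end.png",cam("side")["color"][:,:,::-1])
c=cam("top");cv2.imwrite("pics/top_end.png",c["color"][:,:,::-1]); crop(c,170,150,330,310,3.7,"t33.png")
crop(cam("side"),230,100,390,240,4.2,"s33.png")
E
```

```text
t 73.9 at [ 369.3 -243.1  267.8] yaw -4.2 tilt [ 0.0133 -0.0044] F [-0.6  0.7  0.3] gap 0.396 q6 1.03
```

View pics/s33.png

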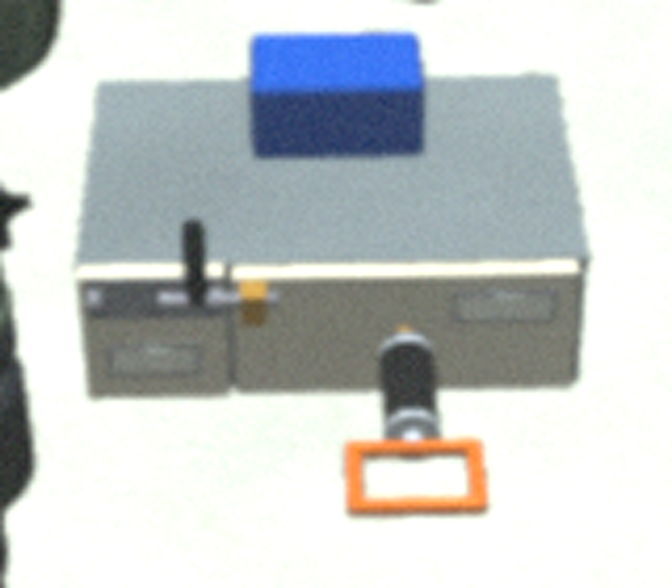

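View pics/t33.png

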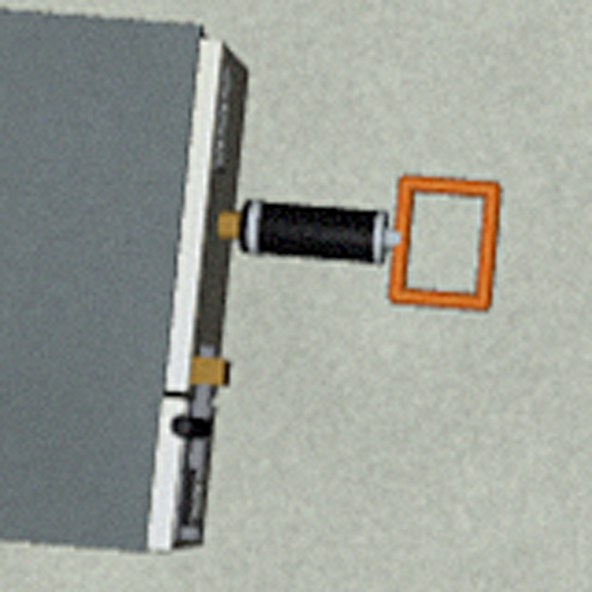

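View pics/side_end.png

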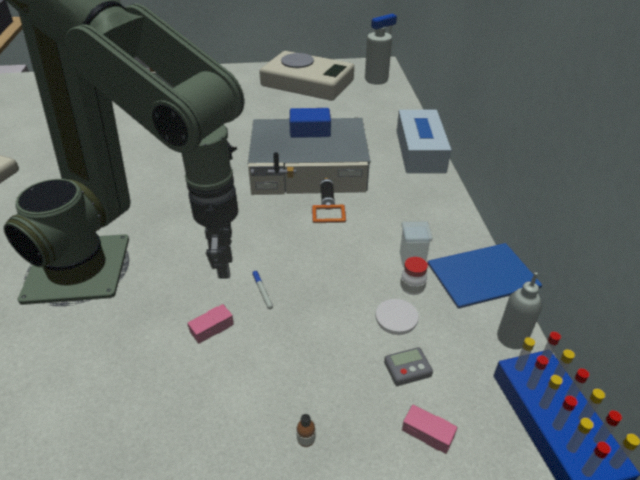

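The drawer is flush, the bolt tip shows past the keeper in both views, the gauge is at rest, and the other things are where they began. I'll hand it in.

arm_command --plan '[[[0.2,0,0,0,0,0,0],[0.2,0,0,0,0,0,0]]]'

```text
t: 74.3
eef_pos: [369.5, -239.6, 267.7]
ee_rot: [0.999, -0.034, 0.006, 0.001]
force: [0.2, -0.5, -0.7]
finger_gap: 0.401
```

```bash
python3 -c "
from workcell import workorder
print(workorder.close_job())"
```

```text
the job is handed in; nothing more can be done
None
```

I did the whole job in the order asked and handed it in at 74 s. I drew the bolt back, opened the drawer fully, and laid the red, blue, yellow and green boxes flat in it, two by two. I then pushed the drawer shut and slid the bolt 38 mm to its end stop. The gauge was pulled out, held and let back to rest, and I pressed the drawer shut again afterwards because it had given about 3 mm against the bolt.

**Last checks:**
- **Gauge:** the red band stood half out at the case mouth. The first hold was a little low, about 9.6 N for 4 s. I nudged it 1 mm further and held about 9.95 N for another 4 s before letting go.
- **Drawer and bolt:** in the final pictures the drawer front is flush, the gauge is at rest, and the bolt tip shows past the keeper in both views.
- **Bystanders:** the bottle, Petri dish, marker, jars, timer, blue box and both pink look-alikes looked unmoved.
- **Boxes:** I last saw them just before closing the drawer, all flat and apart. I couldn't look inside once it was shut.

While gripping the red box I nudged it about 8 mm and regripped it lower. No check failed.

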